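# Strip a quartz wall clock from the back

### The arm

A 7-joint arm with a two-finger parallel gripper is mounted at the origin on the work surface. World frame = base frame: x ahead of the robot, y to its left, z up, the work surface at z = 0. Lengths are in mm, angles in degrees, forces in N, time in s.
With the tool pointing down it reaches from about 350 to 775 mm from the base axis. Payload 3.1 kg.
Tool frame: the origin (TCP) lies midway between the tips of the shut fingers; the grasp point (between the pads) lies arm.tcp_to_grasp behind it (arm.tcp_to_grasp is the distance from the TCP to the grasp point, in mm); z points along the fingers, y is the direction in which the jaws open and shut (so a half turn about z gives the same grasp; the last joint's range is limited). The gripper opens to 85 mm and grips with 20 to 120 N. Pads are 22 mm wide; open, the fingers measure 114 mm over their backs; the gripper's body (76 mm by 85 mm) begins 54 mm behind the grasp point. The pads swing forward as they close: fully open they stand 13 mm farther back than shut.
Start: joints at [66.194, 17.813, 0.802, 86.603, -0.252, 75.585, -1.558], TCP at [200.869, -512.024, 231.304] pointing down, gripper open.
Joint ranges: [-154.91, 154.91], [-16.99, 109.72], [-72.82, 74.43], [7.12, 147.25], [-82.49, 262.49], [11.32, 116.49], [-174.64, 174.64]. Speed limits (degrees/s): [159.86, 159.86, 180, 180, 180, 180, 180].

### API

Orientations are given as [roll, pitch, yaw] about the fixed x, y, z axes, in that order (R = Rz(yaw) Ry(pitch) Rx(roll)).
In Python, from cell import arm gives the robot as it stands.
- The arm moves only by the tool servo_tool, never from a script. Its argument "commands" is a list that holds one entry, the list of rows, each a list of 7 numbers: the shift along the tool's x, y, z scaled (see below), then the turn, a rotation vector about the tool's x, y, z scaled (see below), then the gripper's target within -1 to 1 (shut at 1, half-way at 0, fully open at -1). In form: [[[tx, ty, tz, wx, wy, wz, hand], ...]]. A call has 1 to 20 rows; each row is the pose to reach, as a shift and turn from the pose commanded when the call began, along the tool's axes at that moment; what a row does not reach only later rows make up. The controller multiplies each number of a shift by 0.3 m and each number of a turn by 45 degrees. A row lasts 1/10 s, in which the tool goes at most 50 mm and 8.59 degrees, less where a joint would pass 70% of its speed; a pose out of reach is approached as far as the arm can. A call with a number of a shift or a turn outside -1 to 1 is refused whole. A call with a gripper value outside its range is refused whole. The fingers move at their own pace and stop on an object; "squeeze" is the grip in N (left out, the last holds). Time passes only in rows, so rows that repeat a pose let the fingers close. It gives the time, the measured TCP pose, the force and the opening at its end, in the units of the state.
- arm.get_state(): the state, without advancing time (a new reading comes with each control period).
- arm.get_image(name): name is "scene" or "side" or "wrist"; returns a dict with "pixels" (480x640x3 uint8, red, green, blue), "depth" (480x640 float32, mm along the optical axis (not along the pixel's ray), 0 where there is no reading), "vfov" (degrees; the focal length in pixels is half the picture's height over the tangent of half this angle, whatever the lens; pixels are square), "cx", "cy" (the principal point, pixels), "R" (3x3) and "t" (3): a world point X has camera coordinates R X + t. Camera axes: x right, y down, z forward; pixel columns grow to the right and rows downward; lengths in mm; the calibration is good to about 2 mm. The wrist camera is an equidistant fisheye: a pixel r from the principal point sees the ray r / f radians off the axis. A picture is of the moment at which its call begins.
- arm.close_job(): hands the job in, once; it reports no verdict.
The state is a dict: "clock": time; "qpos": joint angles; "qd": joint speeds; "joint_efforts": joint torques, N m; "position": TCP position; "eef_rot": TCP orientation; "contact_force": force on the tool from outside, world axes, zero at the start; "ft_torque": the same for the moment, N m; "finger_gap": finger opening in mm.
Only numpy, scipy, OpenCV 4.12 (cv2) and the standard library are available. Lean on these libraries where they do the work, as an engineer would, in place of code of your own. Each camera call takes 0.05 s, during which the arm holds its last target.

### The job

The wall clock lying face down on the bench is to be stripped for repair, from the top down. First take the battery out and lay it lengthwise in the grooved battery rest; then lift off the movement and set it shaft down on the wooden stand with its shaft in the hole, and put the round sound unit in the round dish. Last, with the two brass turn buttons turned well aside, lift the backboard out by its batten and lay it flat inside the cork-lined tray, batten side up; set everything down by hand, drop nothing.

Things in the scene. Friction and masses are not known exactly. Their poses are not given: they have to be found in the camera images.
- battery_center (a point): AA battery, 14.5 mm in diameter, 50 mm long (x axis), lying loose along the long side of the movement, on a raised bay 12 mm wide, its underside 4 mm above the movement's flat back, between two spring plates at its ends (14 mm high, 9 mm wide); its long sides stand free. The point is its centre. Lift it straight up.
- movement_center (a point): Quartz clock movement: black plastic box 58 (x) by 46 (y) by 16 mm high, loose on the backboard, under the battery. The point is the box's centre, 8 mm above its underside; z up. A brass shaft, diameter 8 mm, reaches 12 mm down from the middle of its underside into a 16 mm square hole of the backboard (nut already off): lift it straight up 15 mm or more before moving sideways. About 70 g.
- sound_unit_center (a point): Sound unit of the chime: round black plastic box, 44 mm in diameter, 24 mm high, grille dots on top, loose on the backboard, already unplugged, about 60 g. The point is its centre, 12 mm above its underside.
- backboard_batten (a point): Plywood backboard 170 (x) by 120 (y) by 6 mm, 140 g, loose in the fixed dark wooden frame, 2 mm play all round, its top flush with the frame's 24 mm wide rails, 34 mm above the bench. Across its middle stands a batten 12 (x) by 70 (y) by 14 mm high; the point is the batten's centre, 7 mm above the board's top, 13 mm above its underside. Movement near x = -50 mm, sound unit near x = +47 mm.
- button_a (a joint): Brass turn button on the frame rail, pivot at x = 0, y = +72 mm in the start axes of backboard_batten. Stands 8.5 mm above the rail, 10 mm wide, round ends, 22 mm from pivot towards the board, 6 mm the other way. Rad: 0 = straight in over the board, positive counterclockwise from above; turns 1.75 either way with light friction, stays where left, clear of the board beyond 1.27 either way.
- button_b (a joint): The same turn button as button_a on the opposite rail: pivot at x = 0, y = -72 mm in the start axes of backboard_batten, 0 = pointing straight in over the board, positive counterclockwise from above; same sizes, range and friction.
- rest_groove (a point): Battery rest: fixed grey oblong block 78 (x) by 48 mm (y) with a shallow V groove along x (sides sloping 8 degrees), 70 mm long between end walls 5 mm higher than the groove's bottom. The point is the middle of the groove's bottom, 6 mm above the bench; a battery lying in it has its centre 7.3 mm above the point.
- stand_top (a point): Movement stand: plain light wooden block 80 by 76 mm, 22 mm high, fixed, with a 24 mm square hole right through its middle for the movement's shaft. The point is the centre of the hole's mouth at the block's flat top.
- dish_floor (a point): Round aluminium dish, 80 mm in diameter, fixed, flat floor about 70 mm across, rim 4 mm above the floor. The point is the centre of its floor, 5 mm above the bench.
- tray_floor (a point): Tray for the backboard: fixed, light wood, cork-lined floor, inside 196 (x) by 146 mm (y), walls 6 mm thick standing 8 mm above the floor. The point is the centre of its floor, 6 mm above the bench. The backboard goes in with its long side along x, either way round.
Things that resemble listed ones, but are neither listed nor needed, are in the scene too. Leave any pink look-alike of the part that bears backboard_batten alone. Leave any pink look-alike of the part that bears battery_center alone.

How it is judged:
By the outcome, as a careful person would: the job done as asked, in the order asked, and still so for the second after the job is handed in, with the robot touching nothing.
It also fails if it takes over 125 s, if anything falls off the work surface, if the arm or the gripper's body presses on something with over 40 N, if the wrist force passes 120 N, or if a joint passes its speed limit or range.

## Working session

There is one attempt and no reset: what is moved stays moved. The work goes in short steps, Python scripts to look and compute and a tool call to move; the robot and the scene stay as the last step left them, time stands still between calls to the robot, and variables do not carry over. Pictures are saved under pics/ and viewed, and the job is handed in when it is done.

Besides the shell and the picture viewer there is one more tool, called after "Request:" as a command line: name --argument value ..., lists and objects as JSON in quotes. servo_tool: Moves the arm, as the interface text tells. Shifts and turns lie within -1 to 1; 1 stands for 0.3 m of shift or 45 degrees of turn. Its arguments: {"type":"object","properties":{"commands":{"type":"array","items":{"type":"array","items":{"type":"array","items":{"type":"number"}}}},"squeeze":{"type":"number"}},"required":["commands"]}

```bash
ls; mkdir -p pics; cat > h.py <<'E'
import numpy as np,cv2
from cell import arm
def snap(n,tag):
    d=arm.get_image(n); np.savez(f'pics/{tag}.npz',**d)
    cv2.imwrite(f'pics/{tag}.png',d['pixels'][:,:,::-1]); return d
def load(tag): return dict(np.load(f'pics/{tag}.npz'))
def foc(d): return 240/np.tan(np.radians(float(d['vfov']))/2)
def w(d,u,v,z=None,fish=False):
    """pixel to world; with z: intersect plane, else use depth"""
    f=foc(d);a=(u-d['cx']);b=(v-d['cy'])
    if fish:
        r=np.hypot(a,b);th=r/f;k=np.tan(th)/r if r>0 else 1/f
        ray=np.array([a*k,b*k,1.])
    else: ray=np.array([a/f,b/f,1.])
    R=d['R'];t=d['t']
    if z is None:
        return R.T@(ray*d['depth'][int(round(v)),int(round(u))]-t)
    c=-R.T@t; q=R.T@ray
    return c+q*(z-c[2])/q[2]
def proj(d,X,fish=False):
    p=d['R']@np.array(X,float)+d['t'];f=foc(d)
    if fish:
        r=np.hypot(p[0],p[1]);th=np.arctan2(r,p[2]);return d['cx']+f*th*p[0]/r,d['cy']+f*th*p[1]/r
    return d['cx']+f*p[0]/p[2],d['cy']+f*p[1]/p[2]
def crop(tag,u0,v0,u1,v1,s,out):
    im=cv2.imread(f'pics/{tag}.png')[v0:v1,u0:u1]
    cv2.imwrite(f'pics/{out}.png',cv2.resize(im,None,fx=s,fy=s,interpolation=cv2.INTER_CUBIC))
E
python3 - <<'E'
from h import *
for n in ['scene','side','wrist']:
    d=snap(n,n+'0'); print(n,d['vfov'],d['cx'],d['cy'],-d['R'].T@d['t'])
s=arm.get_state(); print(s); print(arm.tcp_to_grasp)
E
```

```text
pics
scene 48.44246970444985 328.42826609385753 242.9307830027735 [1110.87469014 -290.10001201 1215.10339032]
side 49.53809907149313 313.333720561587 239.80013535553377 [-68.09914468 666.79060888 842.34923369]
wrist 65.70646984690485 317.53583624078504 244.87949123993442 [ 271.38359021 -483.95166042  373.04632184]
{'clock': 0.15, 'qpos': array([66.19573381, 17.85045261,  0.80135749, 86.66767614, -0.25323571,
       75.58483745, -1.55794132]), 'qd': array([-0.0089313 , -0.13302008, -0.11498188, -0.15399833, -0.05607913,
        0.15742329,  0.0693748 ]), 'joint_efforts': array([ 5.89365827e-04, -3.80274081e+01,  1.46059147e-01, -2.30849254e+01,
        1.22170168e-02,  9.69678105e-03, -2.31700483e-06]), 'position': array([ 200.6489011 , -511.52334453,  230.48781485]), 'eef_rot': array([-1.79898856e+02,  3.23543486e-03,  2.14200671e+01]), 'contact_force': array([-0.24412094, -0.30427447,  0.4543499 ]), 'ft_torque': array([ 0.00019764, -0.0501937 , -0.03049741]), 'finger_gap': 85.25361721907723}
18.700000000000003
```

View pics/scene0.png

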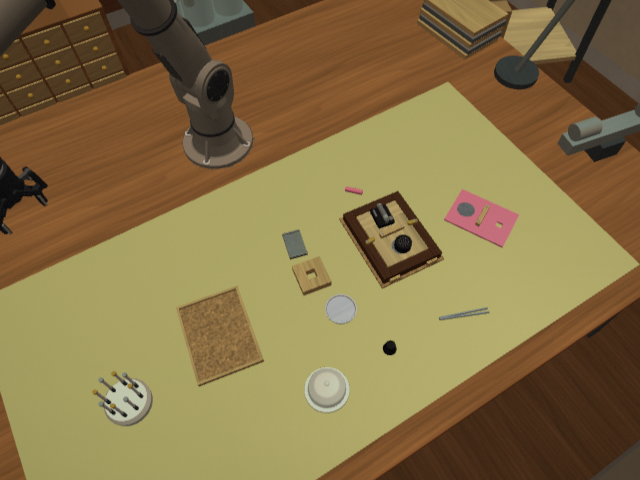

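View pics/side0.png

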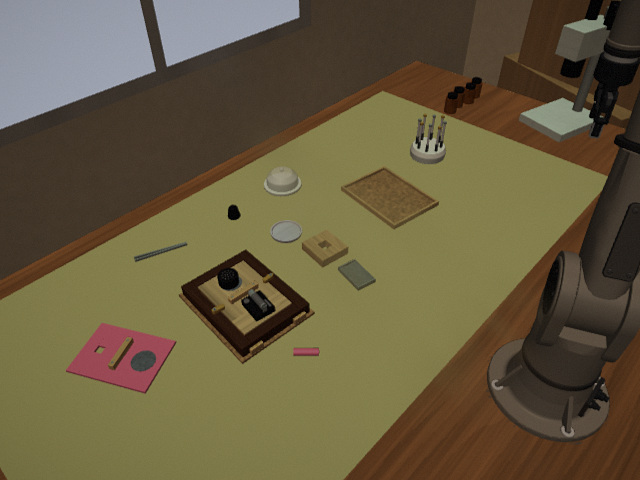

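View pics/wrist0.png

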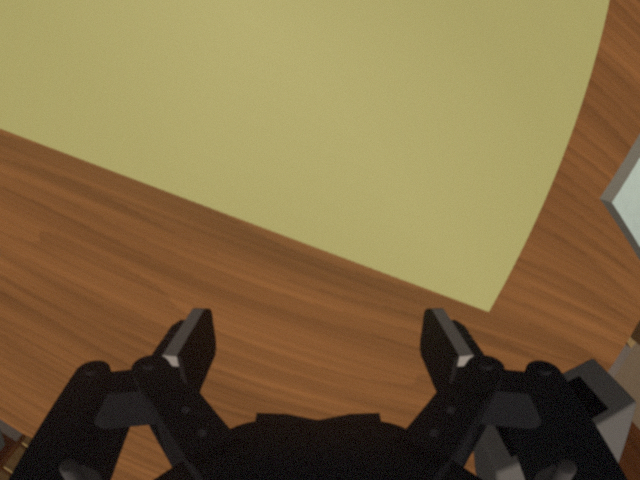

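```bash
python3 - <<'E'
from h import *
crop('scene0',330,180,450,290,6,'c1'); crop('side0',170,240,330,360,5,'c2'); crop('scene0',170,220,370,390,4,'c3')
d=load('scene0')
for n,u,v in [('tray',220,335),('dish',341,309),('stand',312,274),('rest',295,244),('clock',390,237),('pinkbat',354,190)]: print(n,w(d,u,v).round())
E
```

```text
tray [ 568. -264.    6.]
dish [663.  20.   4.]
stand [538.  10.  -1.]
rest [439.  17.   3.]
clock [569. 229.  36.]
pinkbat [374. 246.   6.]
```

View pics/c1.png

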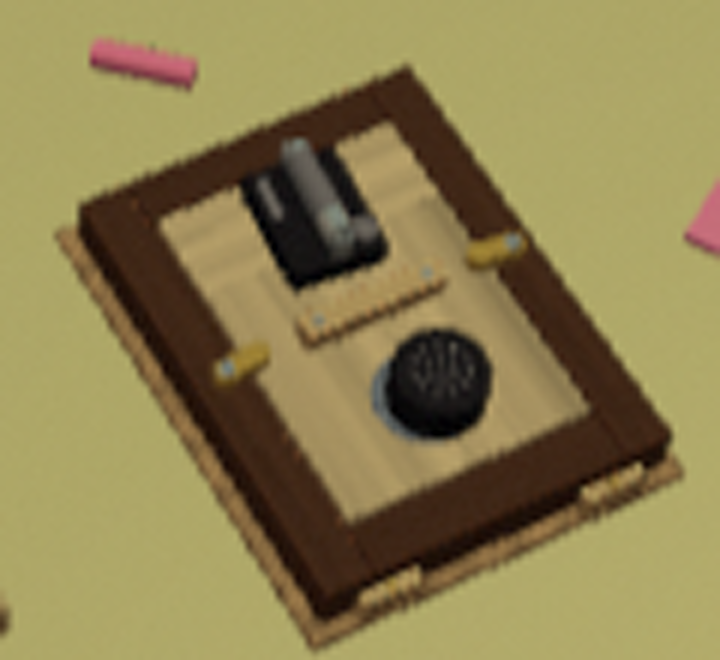

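View pics/c2.png

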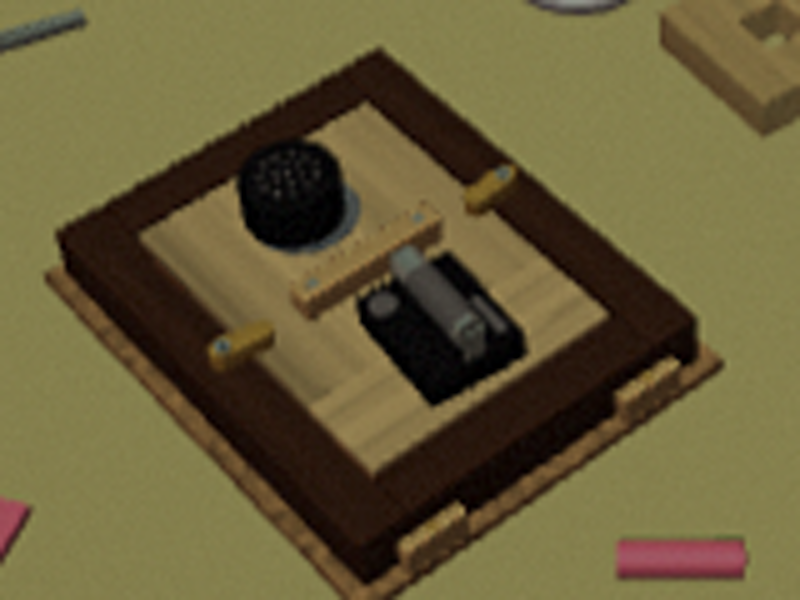

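View pics/c3.png

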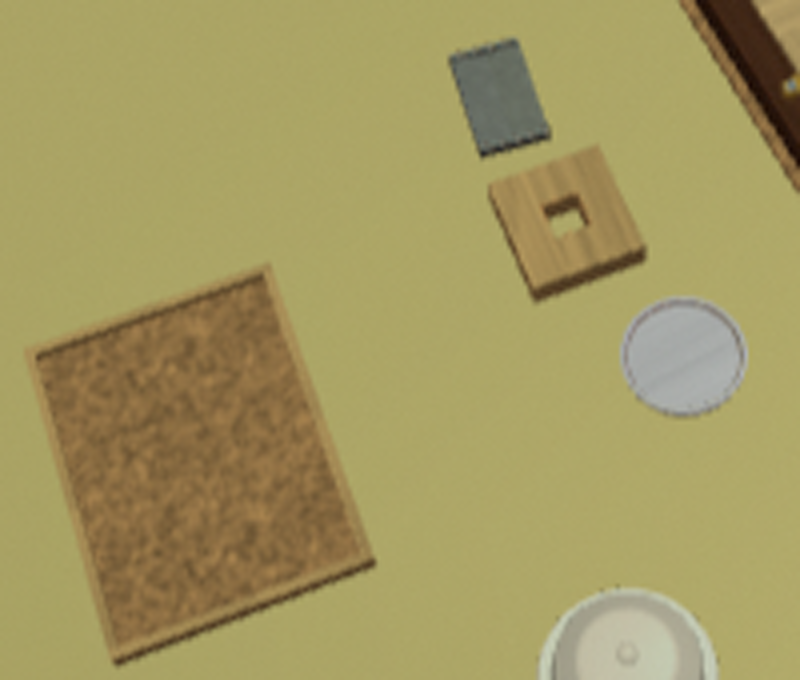

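```bash
python3 - <<'E'
from h import *
d=load('scene0');e=load('side0')
C=[w(d,330+u/6,180+v/6,34)[:2] for u,v in [(408,68),(82,207),(320,612),(668,437)]]
print(np.array(C).round(1),np.mean(C,0))
C=[w(e,170+u/5,240+v/5,34)[:2] for u,v in [(375,548),(695,325),(378,50),(60,235)]]
print(np.array(C).round(1),np.mean(C,0))
# board corners scene
C=[w(d,330+u/6,180+v/6,34)[:2] for u,v in [(160,220),(392,122),(588,410),(350,520)]]
print('board',np.array(C).round(1),np.mean(C,0))
C=[w(d,170+u/4,220+v/4,14)[:2] for u,v in [(270,266),(28,352),(115,660),(375,563)]]
print('tray',np.array(C).round(1),np.mean(C,0))
C=[w(d,170+u/4,220+v/4,22)[:2] for u,v in [(598,147),(489,187),(534,292),(644,252)]]
print('stand',np.array(C).round(1),np.mean(C,0))
C=[w(d,170+u/4,220+v/4,11)[:2] for u,v in [(516,41),(449,60),(482,152),(550,133)]]
print('rest',np.array(C).round(1),np.mean(C,0))
C=[w(d,170+u/4,220+v/4,9)[:2] for u,v in [(622,357),(747,357),(684,297),(684,416)]]
print('dish',np.array(C).round(1),np.mean(C,0))
E
```

```text
[[458.6 334.2]
 [444.9 165.8]
 [667.2 140.6]
 [676.5 314.5]] [561.81069571 238.76566457]
[[444.7 333.2]
 [432.8 171. ]
 [654.2 150.2]
 [666.3 318.3]] [549.50142015 243.20913734]
board [[469.  191.5]
 [479.6 310.3]
 [647.9 293.6]
 [638.2 176. ]] [558.68362786 242.86400186]
tray [[ 477.6 -170.6]
 [ 452.2 -323.4]
 [ 654.9 -357.5]
 [ 682.2 -205.3]] [ 566.72136491 -264.20687618]
stand [[516.3  46.7]
 [504.9 -27.5]
 [583.9 -40.5]
 [596.2  32. ]] [550.30426903   2.66551363]
rest [[411.9  45.4]
 [401.4  -0. ]
 [474.4 -16.2]
 [485.3  28.6]] [443.27177657  14.46307079]
dish [[644.8 -14.1]
 [685.2  51.3]
 [630.4  40.2]
 [697.7  -2.5]] [664.54278185  18.72180039]
```

```bash
cat >> h.py <<'E'
import json,os,sys
from scipy.spatial.transform import Rotation as Ro
def getcmd():
    c=json.load(open('cmd.json')); return np.array(c['p']),np.array(c['R'])
def setcmd(p,R): json.dump({'p':list(map(float,p)),'R':np.array(R).tolist()},open('cmd.json','w'))
def down(yaw): return Ro.from_euler('xyz',[180,0,yaw],degrees=True).as_matrix()
def row(p,yaw):
    """row numbers to go from commanded pose to p,yaw (tool down)"""
    p0,R0=getcmd(); s=R0.T@(np.array(p,float)-p0)/300
    r=Ro.from_matrix(R0.T@down(yaw)).as_rotvec(degrees=True)/45
    return np.concatenate([s,r]).round(3)
def done(*r):
    """register the last row executed"""
    p0,R0=getcmd(); r=np.array(r,float)
    setcmd(p0+R0@(r[:3]*300),R0@Ro.from_rotvec(r[3:6]*45,degrees=True).as_matrix())
E
python3 - <<'E'
from h import *
setcmd([200.869,-512.024,231.304],down(21.42))
print(row([475,0,260],-8))
E
```

```text
[ 1.474 -1.255 -0.096  0.    -0.     0.654]
```

Request:
servo_tool --commands '[[[0.75, -0.63, -0.1, 0, 0, 0.65, -1], [0.75, -0.63, -0.1, 0, 0, 0.65, -1], [0.75, -0.63, -0.1, 0, 0, 0.65, -1], [0.75, -0.63, -0.1, 0, 0, 0.65, -1], [0.75, -0.63, -0.1, 0, 0, 0.65, -1], [0.75, -0.63, -0.1, 0, 0, 0.65, -1], [0.75, -0.63, -0.1, 0, 0, 0.65, -1], [0.75, -0.63, -0.1, 0, 0, 0.65, -1]]]' --squeeze 40

```text
clock: 0.95
position: [342.1, -252.3, 261.4]
eef_rot: [180.0, -0.0, -7.5]
contact_force: [0.3, -0.1, -0.1]
finger_gap: 85.7
```

```bash
python3 - <<'E'
from h import *
done(0.75, -0.63, -0.1, 0, 0, 0.65)
print(getcmd(), row([475,0,260],-8), arm.get_state()['position'],arm.get_state()['qpos'])
E
```

```text
(array([ 341.30475545, -253.90813728,  261.304     ]), array([[ 9.90676644e-01, -1.36234308e-01,  4.47243169e-17],
       [-1.36234308e-01, -9.90676644e-01, -1.14005848e-16],
       [ 5.98388439e-17,  1.06849944e-16, -1.00000000e+00]])) [ 0.326 -0.899  0.004 -0.    -0.     0.004] [ 342.11364516 -252.34100596  261.42802073] [ 42.4687006    2.46559776  -8.68727282 100.86480202   0.40290859
  76.67806629 -63.85035189]
```

Request:
servo_tool --commands '[[[0.32, -0.9, 0, 0, 0, 0, -1], [0.32, -0.9, 0, 0, 0, 0, -1], [0.32, -0.9, 0, 0, 0, 0, -1], [0.32, -0.9, 0, 0, 0, 0, -1], [0.32, -0.9, 0, 0, 0, 0, -1], [0.32, -0.9, 0, 0, 0, 0, -1], [0.32, -0.9, 0, 0, 0, 0, -1], [0.32, -0.9, 0, 0, 0, 0, -1]]]'

```text
clock: 1.75
position: [473.3, -1.1, 260.5]
eef_rot: [179.9, 0.1, -7.9]
contact_force: [-0.3, -0.5, -0.9]
finger_gap: 85.2
```

```bash
python3 - <<'E'
from h import *
done(0.32,-0.9,0,0,0,0)
snap('wrist','w1'); s=arm.get_state(); print(getcmd()[0],s['position'],s['eef_rot'],s['qpos'],s['clock'])
E
```

```text
[473.1929765    0.49606306 261.304     ] [472.97854628  -2.21566439 260.57521499] [ 1.79902580e+02  8.28298274e-02 -8.03155847e+00] [  20.35084783    9.44571625  -25.58082033   94.06290996    4.239879
   77.53887281 -103.88196793] 1.8
```

View pics/w1.png

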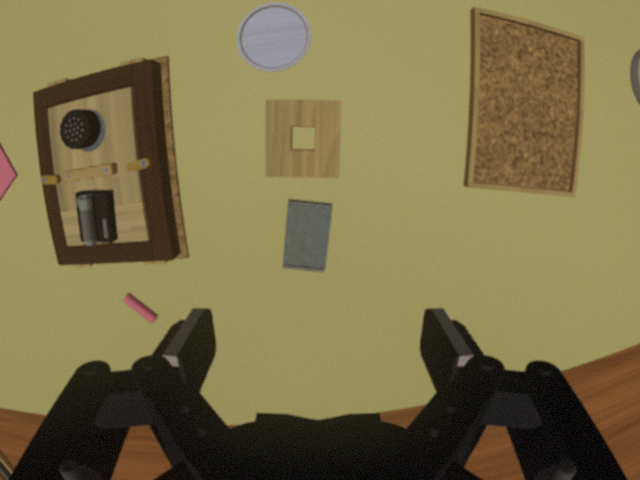

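```bash
python3 - <<'E'
from h import *
crop('w1',230,0,350,280,3,'c4'); crop('w1',455,0,600,205,4,'c5')
im=cv2.imread('pics/c4.png');cv2.imwrite('pics/c4.png',im[:600]) if 0 else None
crop('w1',230,90,350,280,3,'c4')
E
```

```text
(no output)
```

View pics/c4.png

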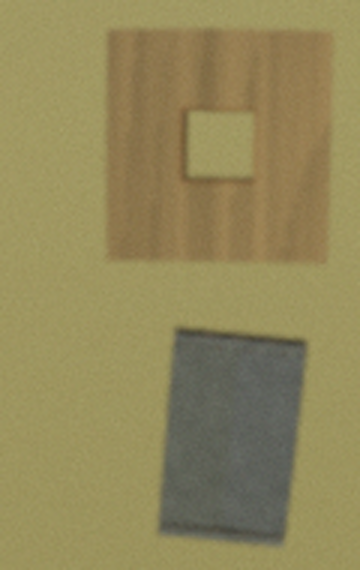

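View pics/c5.png

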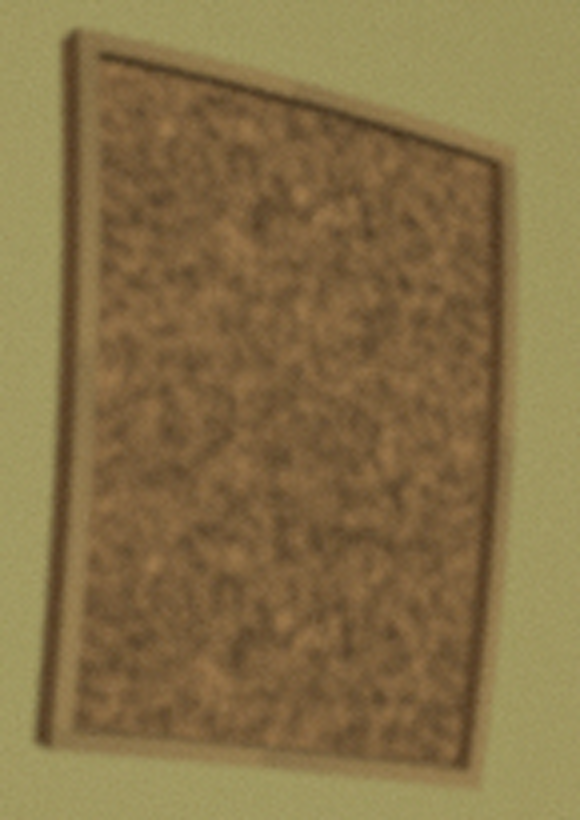

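```bash
python3 - <<'E'
from h import *
d=load('w1')
def q(n,pts,z,o,s):
    C=np.array([w(d,o[0]+(u+.5)/s-.5,o[1]+(v+.5)/s-.5,z,True)[:2] for u,v in pts])
    E=np.roll(C,-1,0)-C
    print(n,C.round(1).tolist(),'len',np.hypot(*E.T).round(1),'ang',(np.degrees(np.arctan2(E[:,1],E[:,0]))).round(1),'mean',C.mean(0).round(1))
q('stand',[(108,30),(332,32),(327,262),(106,262)],22,(230,90),3)
q('hole',[(186,111),(254,111),(253,178),(186,178)],22,(230,90),3)
q('rest',[(176,330),(305,343),(285,543),(160,532)],10,(230,90),3)
q('dish',[(237,37),(275,3),(311,37),(275,72)],9,(0,0),1)
q('tray',[(80,32),(515,148),(478,787),(55,742)],14,(455,0),4)
q('trayin',[(98,55),(497,165),(465,765),(77,732)],8,(455,0),4)
for p in [(303,120),(330,160)]: print(w(d,*p,fish=True))
E
```

```text
stand [[589.3, 35.4], [577.6, -39.0], [499.5, -27.0], [510.3, 48.3]] len [75.3 79.1 76.1 80.1] ang [-99.  171.3  81.8  -9.3] mean [544.2   4.4]
hole [[557.5, 13.3], [554.2, -9.4], [531.5, -5.9], [534.8, 16.6]] len [22.9 22.9 22.7 23. ] ang [-98.3 171.2  81.7  -8.3] mean [544.5   3.7]
rest [[481.0, 29.2], [469.9, -16.0], [394.7, 1.2], [405.5, 47.4]] len [46.5 77.1 47.5 77.7] ang [-103.8  167.1   76.8  -13.6] mean [437.8  15.4]
dish [[665.4, 57.8], [696.8, 12.9], [651.3, -19.2], [618.7, 23.1]] len [54.8 55.7 53.4 58.2] ang [ -55.1 -144.8  127.6   36.6] mean [658.   18.7]
tray [[675.0, -203.9], [650.8, -359.3], [446.6, -324.5], [473.5, -171.0]] len [157.2 207.1 155.8 204.2] ang [-98.9 170.3  80.1  -9.3] mean [ 561.5 -264.7]
trayin [[670.0, -211.3], [645.7, -355.1], [452.7, -323.4], [474.6, -180.6]] len [145.9 195.6 144.5 197.8] ang [-99.6 170.7  81.3  -8.9] mean [ 560.7 -267.6]
[562.47786804   0.91700327  24.38365597]
[518.1504972  -20.46610183  22.6700198 ]
```

```bash
python3 - <<'E'
from h import *
print(row([470,248,200],-5.5))
E
```

```text
[-0.123 -0.816  0.204 -0.    -0.    -0.052]
```

Request:
servo_tool --commands '[[[-0.12, -0.82, 0.2, 0, 0, -0.05, -1], [-0.12, -0.82, 0.2, 0, 0, -0.05, -1], [-0.12, -0.82, 0.2, 0, 0, -0.05, -1], [-0.12, -0.82, 0.2, 0, 0, -0.05, -1], [-0.12, -0.82, 0.2, 0, 0, -0.05, -1], [-0.12, -0.82, 0.2, 0, 0, -0.05, -1], [-0.12, -0.82, 0.2, 0, 0, -0.05, -1], [-0.12, -0.82, 0.2, 0, 0, -0.05, -1], [-0.12, -0.82, 0.2, 0, 0, -0.05, -1]]]'

```text
clock: 2.7
position: [472.5, 245.8, 201.5]
eef_rot: [179.9, -0.1, -5.9]
contact_force: [0.6, -0.2, -0.4]
finger_gap: 85.3
```

```bash
python3 - <<'E'
from h import *
done(-0.12,-0.82,0.2,0,0,-.05)
snap('wrist','w2'); s=arm.get_state(); print(getcmd()[0],s['position'],s['eef_rot'],s['qpos'],s['clock'])
E
```

```text
[471.04225712 249.10695262 201.304     ] [472.33414644 246.28311081 201.58500949] [ 1.79926889e+02 -7.13507502e-02 -5.85787309e+00] [  -3.60069128   20.1235953   -33.9569499    91.16459956   11.74641325
   72.28002064 -135.38443281] 2.75
```

View pics/w2.png

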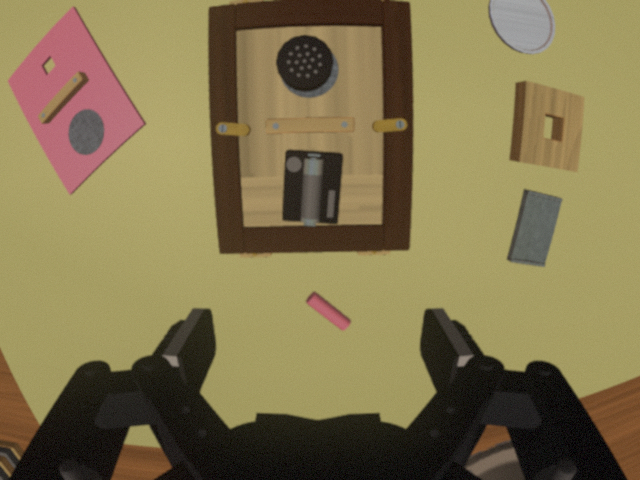

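```bash
python3 - <<'E'
from h import *
crop('w2',260,20,370,240,2.7,'x');crop('w2',260,135,360,240,6,'c6');crop('w2',205,20,425,145,3.6,'c7')
E
```

```text
(no output)
```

View pics/c6.png

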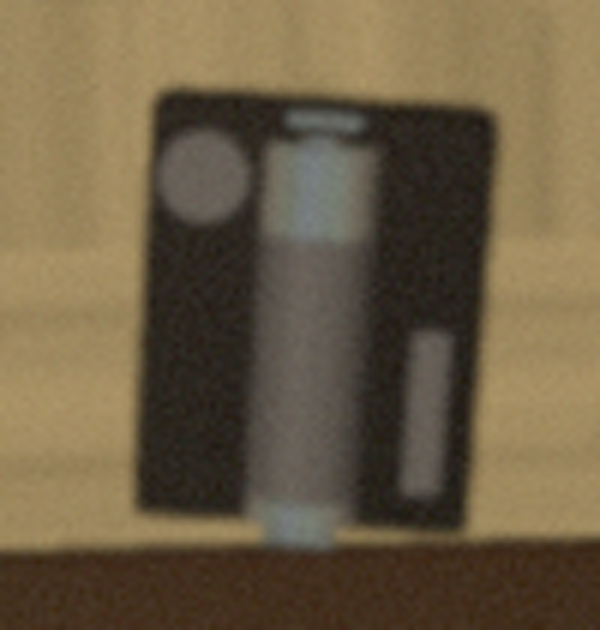

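View pics/c7.png

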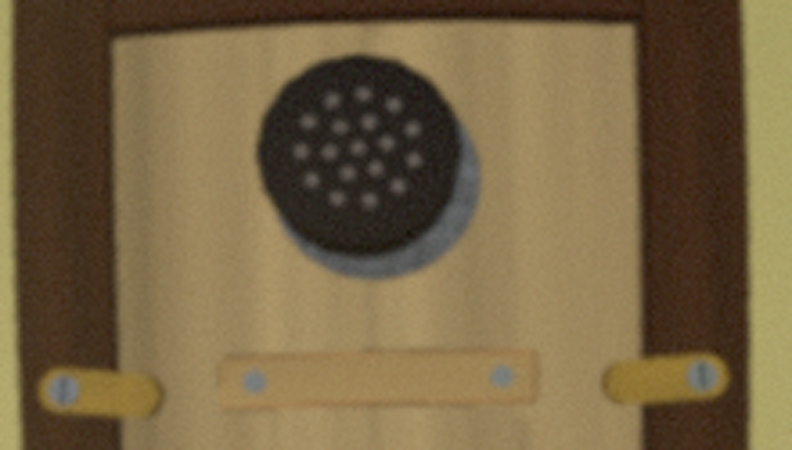

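```bash
python3 - <<'E'
from h import *
d=load('w2')
def P(pts,z,o,s): return np.array([w(d,o[0]+(u+.5)/s-.5,o[1]+(v+.5)/s-.5,z,True)[:2] for u,v in pts])
def q(n,pts,z,o,s):
    C=P(pts,z,o,s);E=np.roll(C,-1,0)-C
    print(n,C.round(1).tolist(),'len',np.hypot(*E.T).round(1),'ang',(np.degrees(np.arctan2(E[:,1],E[:,0]))).round(1),'mean',C.mean(0).round(1))
q('box',[(158,92),(495,112),(462,527),(138,510)],50,(260,135),6)
q('bat',[(265,150),(380,150),(355,510),(245,510)],61.2,(260,135),6)
q('plates',[(325,122),(298,525)],64,(260,135),6)
o=(205,20);s=3.6
q('batten',[(222,358),(537,350),(537,402),(222,408)],48,o,s)
q('screws',[(254,382),(502,376)],48,o,s)
q('pivots',[(63,391),(703,376)],42.5,o,s)
q('tips',[(158,395),(605,383)],42.5,o,s)
q('sound',[(258,154),(361,54),(464,154),(361,256)],58,o,s)
q('rail',[(112,37),(637,22)],34,o,s)
q('railbot',[(243,228),(383,225)],34,(0,0),1)
E
```

```text
box [[537.0, 263.8], [529.7, 220.2], [474.2, 229.6], [481.1, 273.2]] len [44.2 56.4 44.1 56.7] ang [-99.4 170.3  81.   -9.6] mean [505.5 246.7]
bat [[528.5, 250.2], [527.0, 235.8], [480.7, 243.7], [482.1, 257.9]] len [14.5 47.  14.4 47. ] ang [-96.  170.3  84.1  -9.5] mean [504.6 246.9]
plates [[531.4, 242.3], [480.1, 251.1]] len [52.1 52.1] ang [170.2  -9.8] mean [505.8 246.7]
batten [[563.4, 276.7], [557.8, 208.1], [546.3, 209.2], [552.3, 277.9]] len [68.8 11.6 69.  11.1] ang [-94.6 174.6  85.   -6.6] mean [554.9 243. ]
screws [[557.1, 270.2], [552.7, 216.3]] len [54.2 54.2] ang [-94.7  85.3] mean [554.9 243.3]
pivots [[561.4, 314.5], [549.6, 170.4]] len [144.7 144.7] ang [-94.7  85.3] mean [555.5 242.4]
tips [[557.3, 292.8], [549.4, 192.9]] len [100.1 100.1] ang [-94.5  85.5] mean [553.3 242.9]
sound [[606.1, 263.1], [625.8, 239.3], [601.2, 220.1], [581.1, 243.9]] len [30.9 31.2 31.1 31.5] ang [ -50.3 -142.1  130.2   37.6] mean [603.5 241.6]
rail [[645.3, 296.2], [635.6, 175.3]] len [121.3 121.3] ang [-94.6  85.4] mean [640.5 235.7]
railbot [[473.8, 310.8], [463.9, 189.0]] len [122.1 122.1] ang [-94.6  85.4] mean [468.8 249.9]
```

```bash
python3 - <<'E'
from h import *
print(row([505.3,246.8,110],-9.6))
E
```

```text
[ 0.114 -0.003  0.304 -0.    -0.     0.089]
```

Request:
servo_tool --commands '[[[0.114, -0.003, 0.3, 0, 0, 0.089, 0], [0.114, -0.003, 0.3, 0, 0, 0.089, 0], [0.114, -0.003, 0.3, 0, 0, 0.089, 0], [0.114, -0.003, 0.3, 0, 0, 0.089, 0], [0.114, -0.003, 0.3, 0, 0, 0.089, 0]]]' --squeeze 30

```text
clock: 3.25
position: [506.0, 247.7, 113.9]
eef_rot: [-179.8, -0.2, -9.6]
contact_force: [-0.8, 0.1, 0.5]
finger_gap: 42.8
```

```bash
python3 - <<'E'
from h import *
done(0.114, -0.003, 0.3, 0, 0, 0.089)
d=snap('wrist','w3'); s=arm.get_state(); print(getcmd()[0],s['position'],s['eef_rot'],s['finger_gap'],s['clock'])
R=down(s['eef_rot'][2]); print('cam in tool',R.T@(-d['R'].T@d['t']-s['position']))
for p in [(505.3,246.8,68.5)]: print(proj(d,p,True))
E
```

```text
[505.16770902 246.67723399 111.304     ] [506.16091873 247.92459628 114.22023328] [-179.82074904   -0.22654777   -9.56110314] 42.67197603528682 3.3
cam in tool [  75.3964719     0.83392614 -142.60733024]
(np.float64(319.27925165369294), np.float64(276.0335327125745))
```

View pics/w3.png

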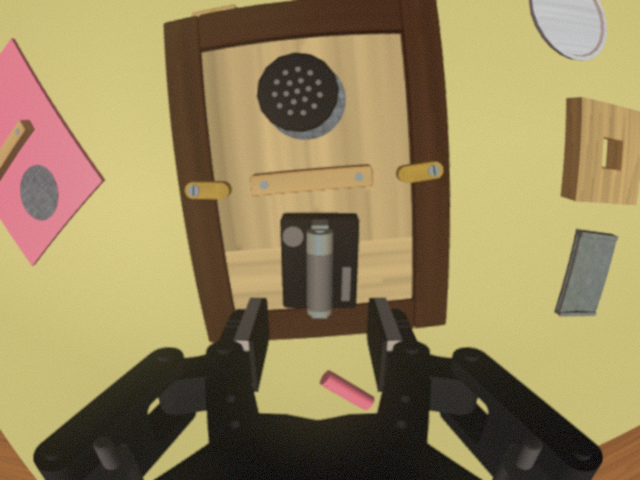

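Request:
servo_tool --commands '[[[0, 0, 0.1, 0, 0, 0, 0], [0, 0, 0.15, 0, 0, 0, 0], [0, 0, 0.179, 0, 0, 0, 0], [0, 0, 0.179, 0, 0, 0, 0], [0, 0, 0.179, 0, 0, 0, 0], [0, 0, 0.179, 0, 0, 0, 0]]]'

```text
clock: 3.9
position: [506.1, 247.5, 59.1]
eef_rot: [-179.9, -0.1, -9.6]
contact_force: [0.1, 0.5, 0.0]
finger_gap: 42.4
```

```bash
python3 - <<'E'
from h import *
done(0,0,.179,0,0,0)
d=snap('wrist','w4'); s=arm.get_state(); print(getcmd()[0],s['position'],s['eef_rot'],s['finger_gap'],s['clock'])
E
```

```text
[505.16770902 246.67723399  57.604     ] [506.0249162  247.30025456  58.92517557] [-1.79913210e+02 -1.22554162e-01 -9.58466463e+00] 42.616630083289195 3.95
```

View pics/w4.png

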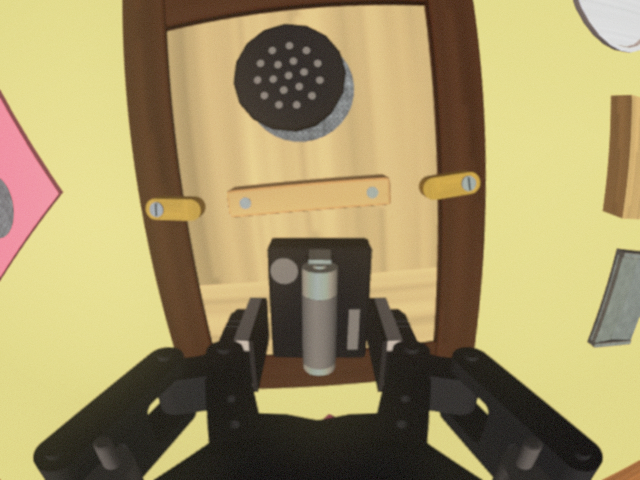

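Request:
servo_tool --commands '[[[0, 0, 0.005, 0, 0, 0, 0], [0, 0, 0.005, 0, 0, 0, 0.5], [0, 0, 0.005, 0, 0, 0, 1], [0, 0, 0.005, 0, 0, 0, 1], [0, 0, 0.005, 0, 0, 0, 1], [0, 0, 0.005, 0, 0, 0, 1], [0, 0, 0.005, 0, 0, 0, 1], [0, 0, 0.005, 0, 0, 0, 1]]]'

```text
clock: 4.75
position: [505.2, 246.7, 56.2]
eef_rot: [-180.0, -0.0, -9.6]
contact_force: [-0.4, -0.1, 2.2]
finger_gap: 12.9
```

```bash
python3 - <<'E'
from h import *
done(0,0,.005,0,0,0)
d=snap('wrist','w5'); s=arm.get_state(); print(getcmd()[0],s['position'],s['eef_rot'],s['finger_gap'],s['clock'],s['contact_force'])
E
```

```text
[505.16770902 246.67723399  56.104     ] [505.1866874  246.73918738  56.19867806] [-1.79996555e+02 -5.76937436e-03 -9.58281598e+00] 12.776223540854836 4.8 [0.32390183 0.2250251  2.72550072]
```

View pics/w5.png

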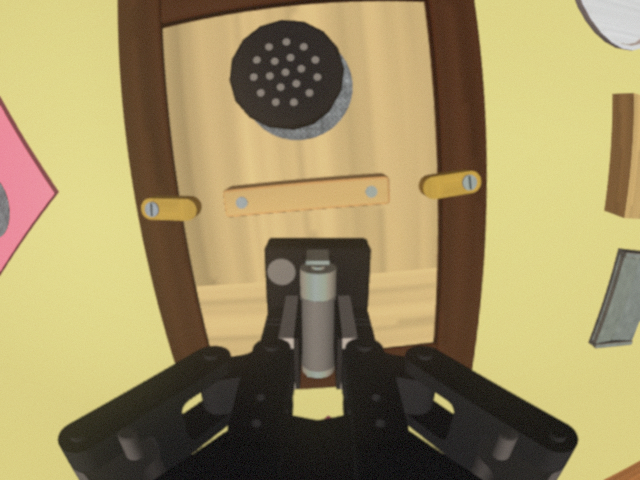

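```bash
python3 - <<'E'
from h import *
crop('w5',250,230,390,400,4.5,'c8')
snap('side','s5');crop('side0',200,270,300,340,6,'xx');crop('s5',180,220,330,340,5,'c9')
E
```

```text
(no output)
```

View pics/c8.png

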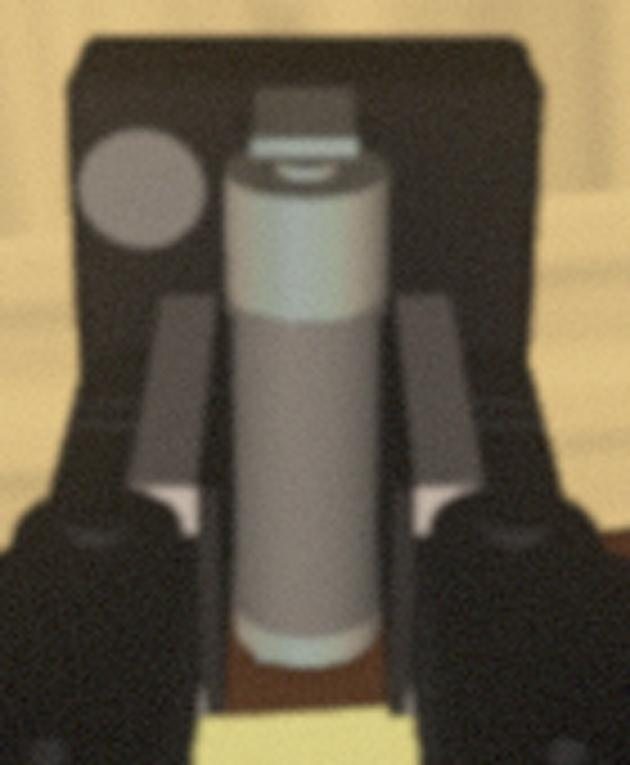

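View pics/c9.png

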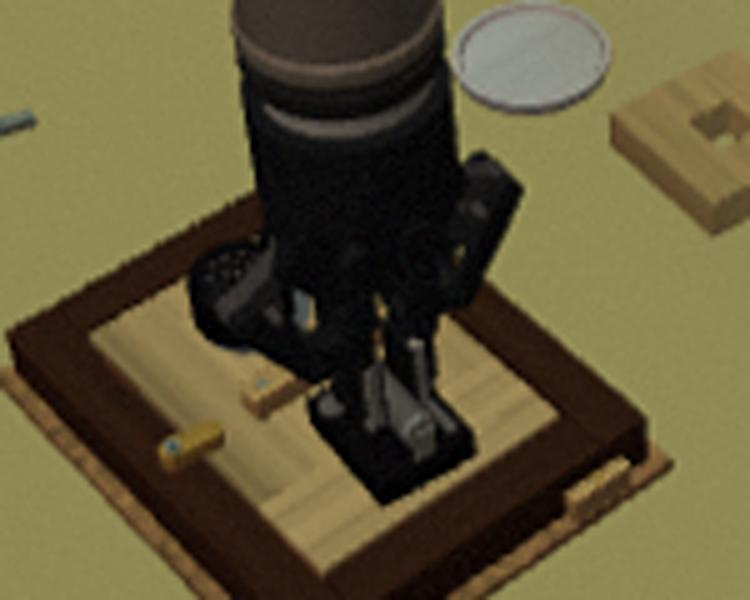

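Request:
servo_tool --commands '[[[0, 0, -0.005, 0, 0, 0, 1], [0, 0, -0.01, 0, 0, 0, 1], [0, 0, -0.02, 0, 0, 0, 1], [0, 0, -0.03, 0, 0, 0, 1], [0, 0, -0.03, 0, 0, 0, 1]]]'

```text
clock: 5.35
position: [505.5, 247.0, 65.7]
eef_rot: [-180.0, -0.1, -9.6]
contact_force: [0.2, -0.6, -0.8]
finger_gap: 13.1
```

```bash
python3 - <<'E'
from h import *
done(0,0,-.03,0,0,0)
d=snap('wrist','w6'); s=arm.get_state(); print(getcmd()[0],s['position'],s['eef_rot'],s['finger_gap'],s['clock'],s['contact_force'])
crop('w6',250,200,390,400,4,'c8')
E
```

```text
[505.16770902 246.67723399  65.104     ] [505.39503661 246.84605145  65.42775953] [-1.79975983e+02 -3.48144744e-02 -9.58300470e+00] 13.061733048165754 5.4 [ 0.33381463 -0.16341631  0.03510454]
```

View pics/c8.png

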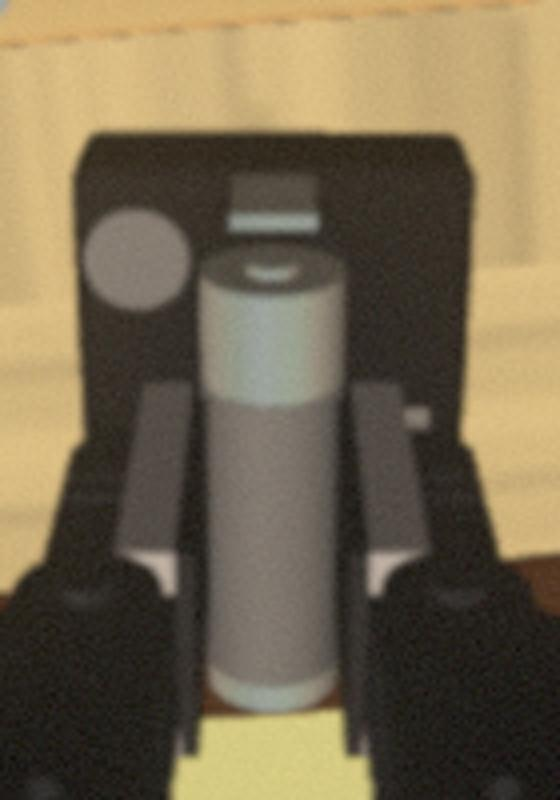

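```bash
python3 - <<'E'
from h import *
print(row([505.3,246.8,130],-9.6),row([437.8,15.4,130],-13.3), row([437.8,15.4,30],-13.3))
E
```

```text
[ 0.    -0.    -0.216 -0.    -0.     0.   ] [-0.093  0.798 -0.216 -0.    -0.     0.083] [-0.093  0.798  0.117 -0.    -0.     0.083]
```

Request:
servo_tool --commands '[[[0, 0, -0.1, 0, 0, 0, 1], [0, 0, -0.2, 0, 0, 0, 1], [-0.01, 0.1, -0.21, 0, 0, 0.08, 1], [-0.02, 0.2, -0.21, 0, 0, 0.08, 1], [-0.04, 0.32, -0.21, 0, 0, 0.08, 1], [-0.05, 0.45, -0.21, 0, 0, 0.08, 1], [-0.07, 0.58, -0.21, 0, 0, 0.08, 1], [-0.08, 0.69, -0.2, 0, 0, 0.08, 1], [-0.093, 0.77, -0.15, 0, 0, 0.08, 1], [-0.093, 0.798, -0.05, 0, 0, 0.08, 1], [-0.093, 0.798, 0.03, 0, 0, 0.08, 1], [-0.093, 0.798, 0.09, 0, 0, 0.08, 1], [-0.093, 0.798, 0.117, 0, 0, 0.08, 1], [-0.093, 0.798, 0.117, 0, 0, 0.08, 1], [-0.093, 0.798, 0.117, 0, 0, 0.08, 1]]]'

```text
clock: 6.9
position: [438.5, 15.6, 30.6]
eef_rot: [-180.0, -0.1, -13.2]
contact_force: [1.0, -0.6, 0.1]
finger_gap: 13.2
```

```bash
python3 - <<'E'
from h import *
done(-0.093, 0.798, 0.117, 0, 0, 0.08)
d=snap('wrist','w7'); s=arm.get_state(); print(getcmd()[0],s['position'],s['eef_rot'],s['finger_gap'],s['clock'],s['contact_force'])
crop('w7',220,200,420,400,4,'c8')
for x,y in [(35,0),(-35,0),(39,24),(39,-24)]:
    a=np.radians(-13.3);print(proj(d,[437.8+x*np.cos(a)-y*np.sin(a),15.4+x*np.sin(a)+y*np.cos(a),9],True))
E
```

```text
[437.79456289  15.26498457  30.004     ] [438.82621599  15.53040365  30.91663885] [-1.79970007e+02 -1.18223534e-01 -1.31665323e+01] 13.155808212554172 6.95 [ 0.76393559 -0.07446753 -0.06534086]
(np.float64(318.1438105146404), np.float64(224.34350085046063))
(np.float64(317.6572508719962), np.float64(353.97269982192825))
(np.float64(265.56758498664675), np.float64(215.82166420447317))
(np.float64(370.752000070293), np.float64(216.15506718014012))
```

View pics/c8.png

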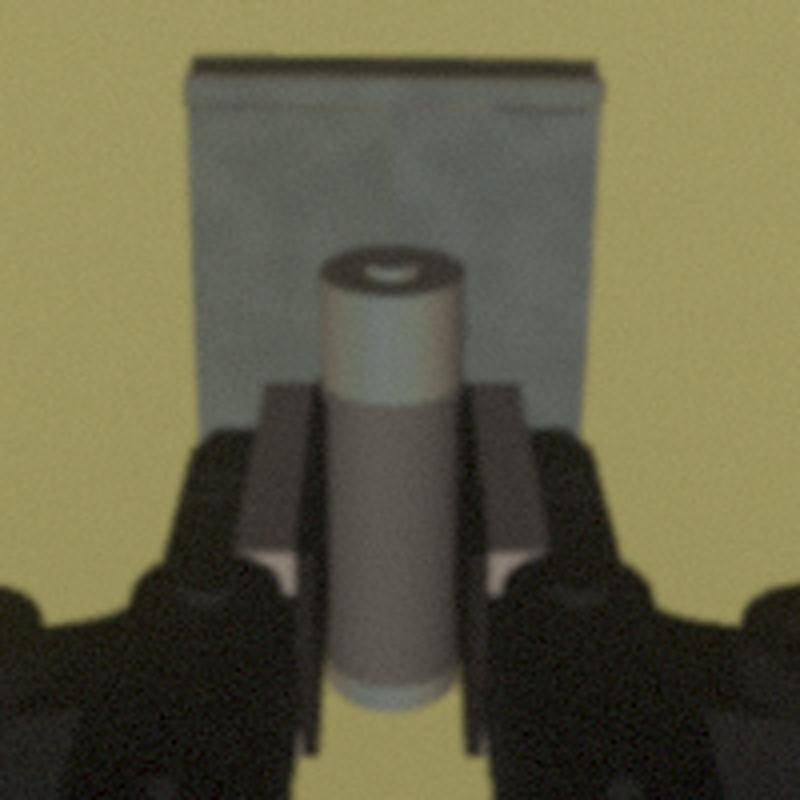

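Request:
servo_tool --commands '[[[0, 0, 0.03, 0, 0, 0, 1], [0, 0, 0.05, 0, 0, 0, 1], [0, 0, 0.06, 0, 0, 0, 1], [0, 0, 0.067, 0, 0, 0, 1], [0, 0, 0.067, 0, 0, 0, 1], [0, 0, 0.067, 0, 0, 0, 1], [0, 0, 0.067, 0, 0, 0, 1], [0, 0, 0.067, 0, 0, 0, 1]]]'

```text
clock: 7.75
position: [438.0, 15.3, 10.1]
eef_rot: [-180.0, -0.0, -13.2]
contact_force: [0.4, 0.5, 0.1]
finger_gap: 13.3
```

```bash
python3 - <<'E'
from h import *
done(0,0,.067,0,0,0)
d=snap('wrist','w8'); s=arm.get_state(); print(getcmd()[0],s['position'],s['eef_rot'],s['finger_gap'],s['clock'],s['contact_force'])
crop('w8',220,200,420,400,4,'c8')
E
```

```text
[437.79456289  15.26498457   9.904     ] [437.94898934  15.28184066  10.05229806] [-1.79997174e+02 -2.41770156e-02 -1.31820627e+01] 13.081335612418279 7.8 [0.01192826 0.20644932 0.56014016]
```

View pics/c8.png

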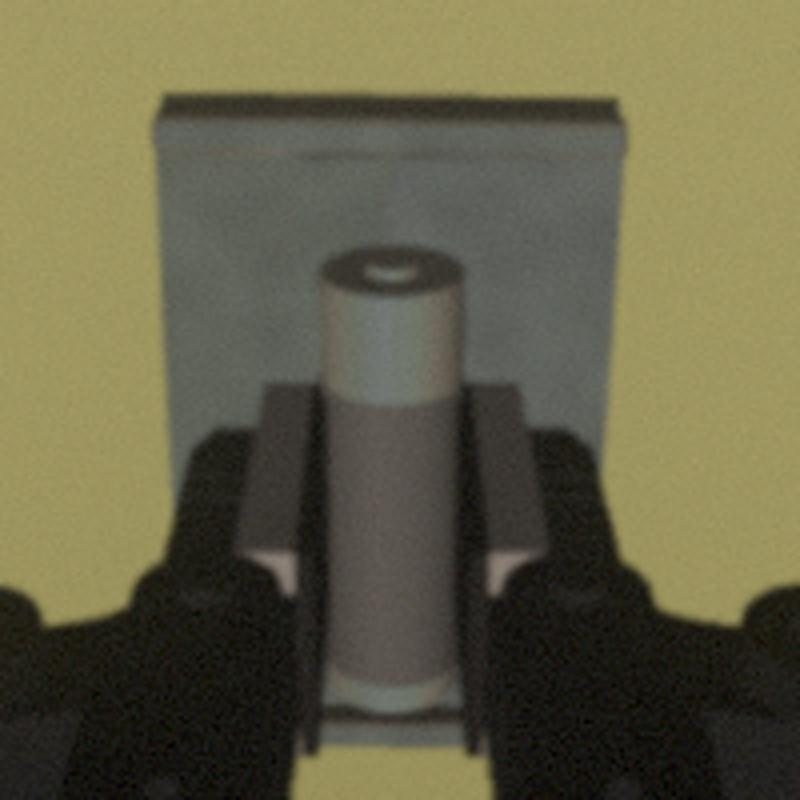

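Request:
servo_tool --commands '[[[0, 0, 0.002, 0, 0, 0, 1], [0, 0, 0.004, 0, 0, 0, 1], [0, 0, 0.005, 0, 0, 0, 1], [0, 0, 0.005, 0, 0, 0, 1], [0, 0, 0.005, 0, 0, 0, 1]]]'

```text
clock: 8.3
position: [437.7, 15.3, 8.4]
eef_rot: [180.0, 0.0, -13.2]
contact_force: [0.1, 0.6, 0.0]
finger_gap: 13.1
```

Request:
servo_tool --commands '[[[0, 0, 0.001, 0, 0, 0, 1], [0, 0, 0.002, 0, 0, 0, 1], [0, 0, 0.003, 0, 0, 0, 1], [0, 0, 0.003, 0, 0, 0, 1], [0, 0, 0.003, 0, 0, 0, 1]]]'

```text
clock: 8.8
position: [437.8, 15.2, 8.3]
eef_rot: [180.0, -0.0, -13.2]
contact_force: [-3.0, 0.5, 8.3]
finger_gap: 12.6
```

Request:
servo_tool --commands '[[[0, 0, -0.002, 0, 0, 0, 0.6], [0, 0, -0.002, 0, 0, 0, 0.5], [0, 0, -0.002, 0, 0, 0, 0.3], [0, 0, -0.02, 0, 0, 0, 0.2], [0, 0, -0.06, 0, 0, 0, 0], [0, 0, -0.12, 0, 0, 0, -0.3], [0, 0, -0.2, 0, 0, 0, -0.6], [0, 0, -0.3, 0, 0, 0, -0.6], [0, 0, -0.3, 0, 0, 0, -0.6]]]'

```text
clock: 9.7
position: [441.1, 15.4, 101.6]
eef_rot: [-179.9, -0.5, -13.2]
contact_force: [0.7, 0.5, 0.3]
finger_gap: 68.3
```

```bash
python3 - <<'E'
from h import *
done(0,0,.005,0,0,0);done(0,0,.003,0,0,0);done(0,0,-.3,0,0,0)
d=snap('wrist','w9'); s=arm.get_state(); print(getcmd()[0],s['position'],s['eef_rot'],s['finger_gap'],s['clock'],s['contact_force'])
print(row([500,246,110],-9.6))
E
```

```text
[437.79456289  15.26498457  97.504     ] [439.63167099  15.09182117  99.81228002] [-179.96744606   -0.30027404  -13.2128986 ] 68.14416885821497 9.75 [-1.49601356 -0.22000249  1.00144947]
[ 0.026 -0.796 -0.042 -0.    -0.    -0.08 ]
```

View pics/w9.png

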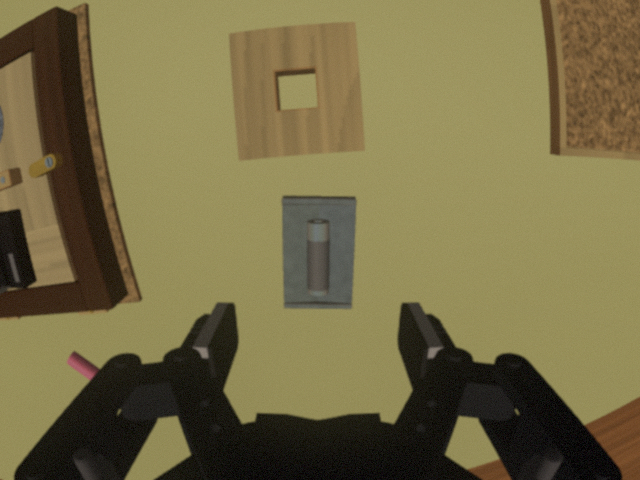

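Request:
servo_tool --commands '[[[0.026, -0.16, -0.06, 0, 0, -0.08, -0.75], [0.026, -0.32, -0.06, 0, 0, -0.08, -0.75], [0.026, -0.48, -0.05, 0, 0, -0.08, -0.75], [0.026, -0.64, -0.04, 0, 0, -0.08, -0.75], [0.026, -0.75, -0.04, 0, 0, -0.08, -0.75], [0.026, -0.796, -0.04, 0, 0, -0.08, -0.75], [0.026, -0.796, -0.04, 0, 0, -0.08, -0.75], [0.026, -0.796, -0.04, 0, 0, -0.08, -0.75]]]'

```text
clock: 10.55
position: [499.5, 243.5, 108.6]
eef_rot: [179.8, 0.1, -9.7]
contact_force: [0.1, -0.5, 0.6]
finger_gap: 74.4
```

```bash
python3 - <<'E'
from h import *
done(.026,-.796,-.04,0,0,-.08)
d=snap('wrist','w10'); s=arm.get_state(); print(getcmd()[0],s['position'],s['eef_rot'],s['finger_gap'],s['clock'],s['contact_force'])
crop('w10',250,180,390,330,5,'c8')
E
```

```text
[499.85826438 245.99074594 109.504     ] [499.81052329 242.8676683  108.82923682] [ 1.79811694e+02  3.82431755e-02 -9.74990616e+00] 74.93257174200838 10.6 [-0.25550949 -0.6556846  -1.40816597]
```

View pics/c8.png

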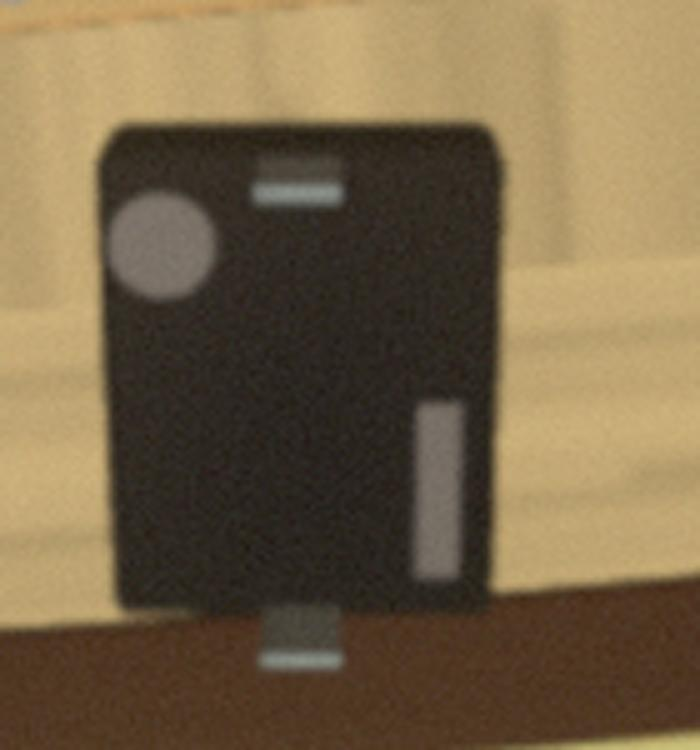

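```bash
python3 - <<'E'
from h import *
d=load('w10')
P=lambda pts,z:np.array([w(d,250+(u+.5)/5-.5,180+(v+.5)/5-.5,z,True)[:2] for u,v in pts])
A=P([(297,193),(300,660)],64);print(A,A.mean(0),np.degrees(np.arctan2(*(A[0]-A[1])[::-1])))
A=P([(103,165),(500,165),(490,605),(116,605)],50);print(A,A.mean(0))
print(row([505.6,246.5,33],-9.7))
E
```

```text
[[531.53348165 242.28929281]
 [478.23717718 251.41655813]] [504.88532941 246.85292547] -9.717924277237724
[[535.18794444 263.87379572]
 [527.71195563 220.34757015]
 [474.47054433 229.09512793]
 [481.98780929 273.55393212]] [504.83956342 246.71760648]
[ 0.019 -0.005  0.255 -0.    -0.     0.003]
```

Request:
servo_tool --commands '[[[0.018, -0.004, 0.06, 0, 0, 0, -0.75], [0.018, -0.004, 0.14, 0, 0, 0, -0.75], [0.018, -0.004, 0.2, 0, 0, 0, -0.75], [0.018, -0.004, 0.24, 0, 0, 0, -0.7], [0.018, -0.004, 0.255, 0, 0, 0, -0.6], [0.018, -0.004, 0.255, 0, 0, 0, -0.5], [0.018, -0.004, 0.255, 0, 0, 0, -0.4]]]' --squeeze 30

```text
clock: 11.3
position: [506.1, 246.3, 33.9]
eef_rot: [-180.0, -0.1, -9.6]
contact_force: [-0.6, 0.3, 0.5]
finger_gap: 59.5
```

```bash
python3 - <<'E'
from h import *
done(.018,-.004,.255,0,0,0)
d=snap('wrist','w11'); s=arm.get_state(); print(getcmd()[0],s['position'],s['eef_rot'],s['finger_gap'],s['clock'],s['contact_force'])
E
```

```text
[505.38269129 246.27483625  33.004     ] [506.17524781 246.5696152   34.0476395 ] [-1.79934887e+02 -9.97917804e-02 -9.59926951e+00] 59.6789833241541 11.35 [ 0.459249    0.63273232 -0.37595348]
```

View pics/w11.png

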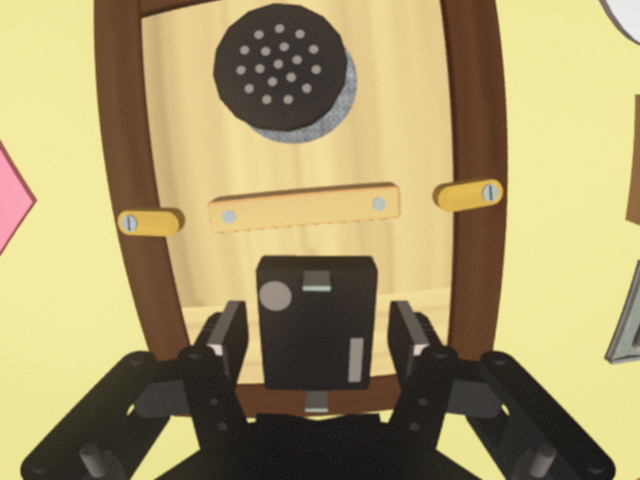

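Well centred; close on the movement.

Request:
servo_tool --commands '[[[0, 0, 0, 0, 0, 0, -0.2], [0, 0, 0, 0, 0, 0, 0], [0, 0, 0, 0, 0, 0, 0.2], [0, 0, 0, 0, 0, 0, 0.4], [0, 0, 0, 0, 0, 0, 0.6], [0, 0, 0, 0, 0, 0, 1]]]' --squeeze 40

```text
clock: 11.95
position: [506.2, 246.9, 34.1]
eef_rot: [-179.9, -0.1, -9.6]
contact_force: [-0.1, 0.2, 6.3]
finger_gap: 44.7
```

Request:
servo_tool --commands '[[[0, 0, -0.01, 0, 0, 0, 1], [0, 0, -0.03, 0, 0, 0, 1], [0, 0, -0.06, 0, 0, 0, 1], [0, 0, -0.1, 0, 0, 0, 1], [0, 0, -0.1, 0, 0, 0, 1]]]'

```text
clock: 12.45
position: [506.8, 247.4, 65.3]
eef_rot: [-179.8, -0.2, -9.6]
contact_force: [0.7, 0.0, -0.7]
finger_gap: 44.9
```

```bash
python3 - <<'E'
from h import *
done(0,0,-.1,0,0,0)
d=snap('wrist','w12'); s=arm.get_state(); print(getcmd()[0],s['position'],s['eef_rot'],s['finger_gap'],s['clock'],s['contact_force'])
print(row([505.4,246.3,110],-9.6),row([544.4,4,110],-8.7),row([544.4,4,45],-8.7))
E
```

```text
[505.38269129 246.27483625  63.004     ] [506.34884414 246.94129284  64.44786506] [-1.79899651e+02 -1.41406150e-01 -9.58507821e+00] 44.99932922743014 12.5 [-0.06842209  0.1063468   0.55309976]
[ 0.    -0.    -0.157 -0.    -0.     0.   ] [ 0.263  0.775 -0.157 -0.    -0.    -0.02 ] [ 0.263  0.775  0.06  -0.    -0.    -0.02 ]
```

View pics/w12.png

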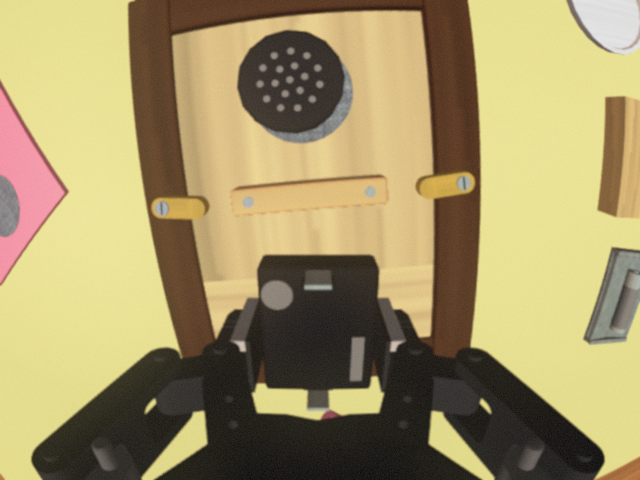

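Request:
servo_tool --commands '[[[0, 0, -0.08, 0, 0, 0, 1], [0.02, 0.06, -0.15, 0, 0, 0, 1], [0.05, 0.15, -0.16, 0, 0, -0.02, 1], [0.09, 0.27, -0.16, 0, 0, -0.02, 1], [0.13, 0.4, -0.16, 0, 0, -0.02, 1], [0.18, 0.53, -0.16, 0, 0, -0.02, 1], [0.22, 0.65, -0.16, 0, 0, -0.02, 1], [0.25, 0.73, -0.16, 0, 0, -0.02, 1], [0.263, 0.775, -0.14, 0, 0, -0.02, 1], [0.263, 0.775, -0.08, 0, 0, -0.02, 1], [0.263, 0.775, 0, 0, 0, -0.02, 1], [0.263, 0.775, 0.04, 0, 0, -0.02, 1], [0.263, 0.775, 0.06, 0, 0, -0.02, 1], [0.263, 0.775, 0.06, 0, 0, -0.02, 1], [0.263, 0.775, 0.06, 0, 0, -0.02, 1]]]'

```text
clock: 14.0
position: [545.1, 4.5, 45.7]
eef_rot: [-180.0, -0.1, -8.6]
contact_force: [-0.5, -0.6, -0.7]
finger_gap: 44.9
```

```bash
python3 - <<'E'
from h import *
done(.263,.775,.06,0,0,-.02)
d=snap('wrist','w13'); s=arm.get_state(); print(getcmd()[0],s['position'],s['eef_rot'],s['finger_gap'],s['clock'],s['contact_force'])
snap('side','s13');crop('s13',270,200,390,290,6,'c9')
E
```

```text
[544.4675044    3.88292759  45.004     ] [545.36046967   4.37409704  45.93428728] [-1.79972490e+02 -1.12087310e-01 -8.65132203e+00] 44.773064199974215 14.05 [-0.31659485 -0.50102181 -0.43200426]
```

View pics/w13.png

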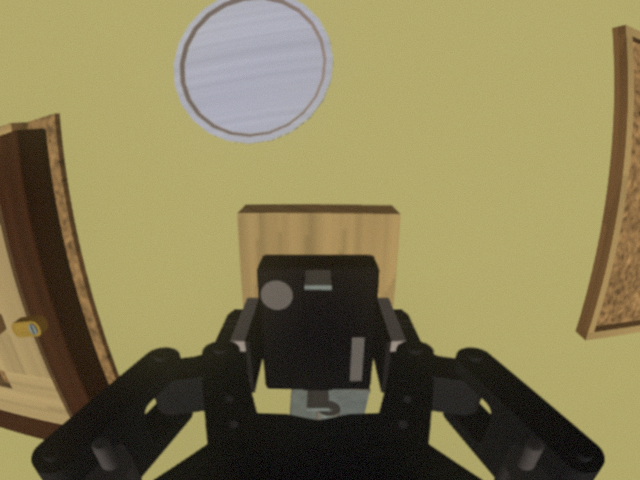

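View pics/c9.png

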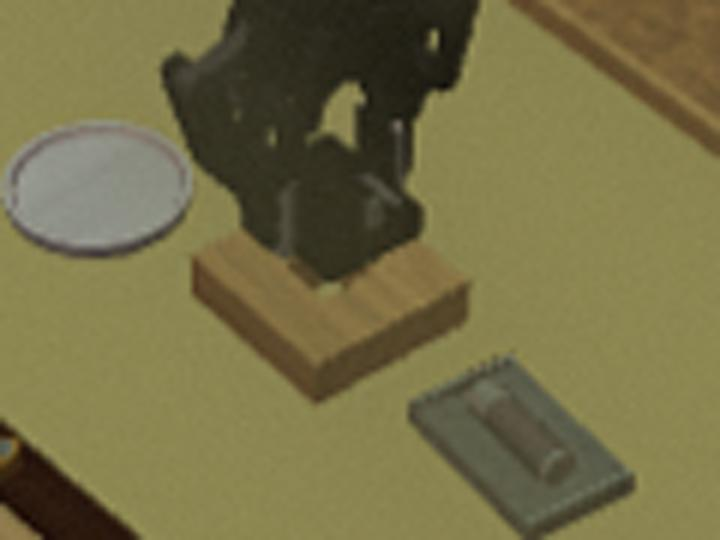

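Request:
servo_tool --commands '[[[0, 0, 0.03, 0, 0, 0, 1], [0, 0, 0.05, 0, 0, 0, 1], [0, 0, 0.065, 0, 0, 0, 1], [0, 0, 0.071, 0, 0, 0, 1], [0, 0, 0.073, 0, 0, 0, 1], [0, 0, 0.073, 0, 0, 0, 1], [0, 0, 0.073, 0, 0, 0, 1]]]'

```text
clock: 14.8
position: [544.7, 3.9, 23.3]
eef_rot: [-180.0, -0.0, -8.7]
contact_force: [-0.5, -0.3, -0.2]
finger_gap: 44.8
```

Request:
servo_tool --commands '[[[0, 0, 0.002, 0, 0, 0, 1], [0, 0, 0.003, 0, 0, 0, 1], [0, 0, 0.004, 0, 0, 0, 1], [0, 0, 0.004, 0, 0, 0, 1]]]'

```text
clock: 15.2
position: [544.5, 3.9, 22.1]
eef_rot: [180.0, -0.0, -8.7]
contact_force: [-0.8, -0.6, 0.4]
finger_gap: 44.9
```

Request:
servo_tool --commands '[[[0, 0, 0.001, 0, 0, 0, 1], [0, 0, 0.002, 0, 0, 0, 1], [0, 0, 0.003, 0, 0, 0, 1], [0, 0, 0.003, 0, 0, 0, 1]]]'

```text
clock: 15.6
position: [544.5, 3.9, 22.0]
eef_rot: [180.0, -0.0, -8.7]
contact_force: [-3.7, -0.9, 7.3]
finger_gap: 45.1
```

Request:
servo_tool --commands '[[[0, 0, -0.002, 0, 0, 0, -0.15], [0, 0, -0.002, 0, 0, 0, -0.3], [0, 0, -0.002, 0, 0, 0, -0.5], [0, 0, -0.03, 0, 0, 0, -0.6], [0, 0, -0.1, 0, 0, 0, -0.6], [0, 0, -0.2, 0, 0, 0, -0.6], [0, 0, -0.3, 0, 0, 0, -0.6], [0, 0, -0.3, 0, 0, 0, -0.6]]]'

```text
clock: 16.4
position: [548.3, 4.6, 116.0]
eef_rot: [-179.9, -0.6, -8.7]
contact_force: [1.4, 0.8, 0.3]
finger_gap: 68.5
```

```bash
python3 - <<'E'
from h import *
for z in (.073,.004,.003,-.3): done(0,0,z,0,0,0)
d=snap('wrist','w14'); s=arm.get_state(); print(getcmd()[0],s['position'],s['eef_rot'],s['finger_gap'],s['clock'],s['contact_force'])
print(row([603.5,241.6,110],-5.4))
E
```

```text
[544.4675044    3.88292759 111.004     ] [546.59895506   4.25796412 113.78483068] [-179.94884799   -0.33952143   -8.68189548] 67.91812576768218 16.45 [-0.34083868  0.41283717 -0.29993472]
[ 0.075 -0.813  0.003 -0.    -0.    -0.073]
```

View pics/w14.png

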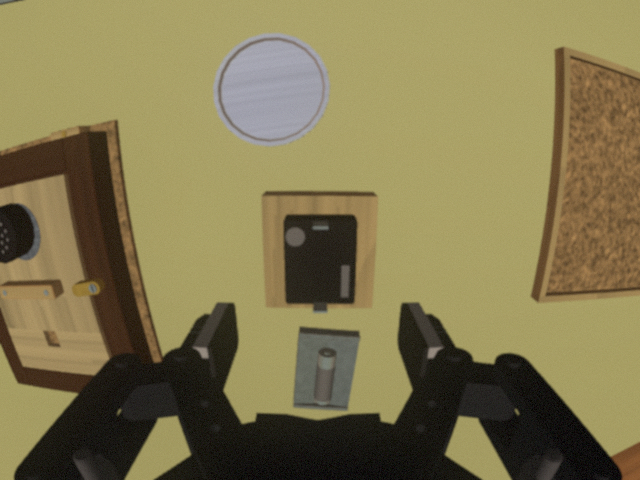

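```bash
python3 - <<'E'
from h import *
d=load('w14')
C=np.array([w(d,u,v,9,True)[:2] for u,v in [(214,90),(329,90),(271.5,33),(271.5,146)]]);print(C,C.mean(0))
E
```

```text
[[666.02870286  57.72098012]
 [651.66863941 -18.66308938]
 [697.79009596  13.04338805]
 [620.25819616  24.95957608]] [658.9364086   19.26521372]
```

Request:
servo_tool --commands '[[[0.01, -0.13, 0, 0, 0, -0.07, -0.75], [0.03, -0.29, 0, 0, 0, -0.07, -0.75], [0.045, -0.45, 0, 0, 0, -0.07, -0.75], [0.06, -0.61, 0, 0, 0, -0.07, -0.75], [0.07, -0.74, 0, 0, 0, -0.07, -0.75], [0.075, -0.813, 0, 0, 0, -0.07, -0.75], [0.075, -0.813, 0, 0, 0, -0.07, -0.75], [0.075, -0.813, 0, 0, 0, -0.07, -0.75]]]'

```text
clock: 17.25
position: [602.6, 241.1, 109.5]
eef_rot: [179.9, 0.1, -5.5]
contact_force: [0.8, -1.0, 0.2]
finger_gap: 74.8
```

```bash
python3 - <<'E'
from h import *
done(.075,-.813,0,0,0,-.07)
d=snap('wrist','w15'); s=arm.get_state(); print(getcmd()[0],s['position'],s['eef_rot'],s['finger_gap'],s['clock'],s['contact_force'])
E
```

```text
[603.53890171 241.58869113 111.004     ] [603.19770755 239.64989696 109.73485359] [ 1.79837951e+02  8.70614249e-02 -5.59283383e+00] 74.75602056584947 17.3 [ 0.41176161 -0.89699354 -0.586468  ]
```

View pics/w15.png

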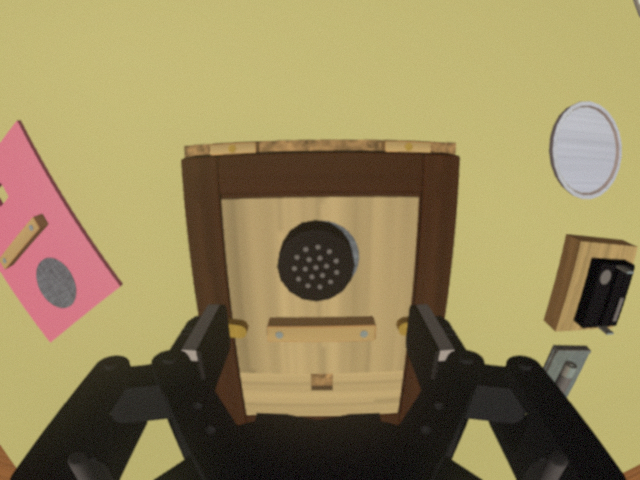

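```bash
python3 - <<'E'
from h import *
d=load('w15'); crop('w15',265,210,370,310,6,'c8')
print(w(d,316,267,58,True),w(d,278,265,58,True),w(d,354,265,58,True))
E
```

```text
[604.80096736 241.61810603  58.        ] [607.97435169 262.67982668  58.        ] [603.92261223 220.34419553  58.        ]
```

View pics/c8.png

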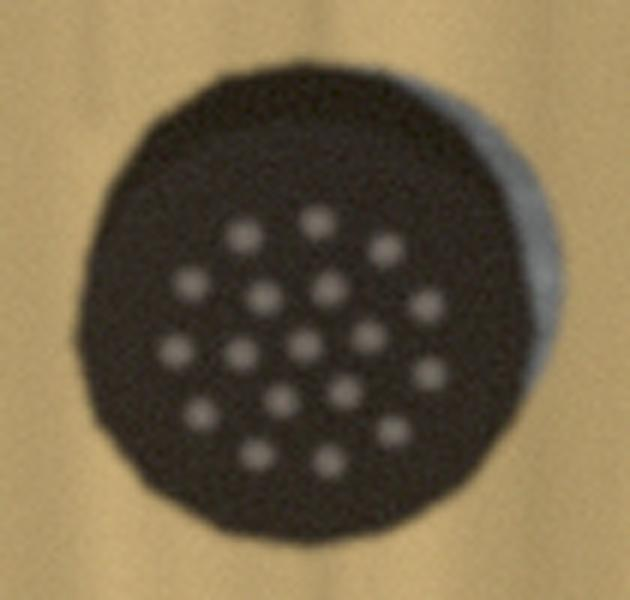

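Request:
servo_tool --commands '[[[0.004, 0, 0.06, 0, 0, 0, -0.75], [0.004, 0, 0.14, 0, 0, 0, -0.75], [0.004, 0, 0.2, 0, 0, 0, -0.7], [0.004, 0, 0.235, 0, 0, 0, -0.6], [0.004, 0, 0.245, 0, 0, 0, -0.5], [0.004, 0, 0.245, 0, 0, 0, -0.4], [0.004, 0, 0.245, 0, 0, 0, -0.3], [0.004, 0, 0.245, 0, 0, 0, -0.15], [0.004, 0, 0.245, 0, 0, 0, 0], [0.004, 0, 0.245, 0, 0, 0, 0.2], [0.004, 0, 0.245, 0, 0, 0, 0.6], [0.004, 0, 0.245, 0, 0, 0, 1]]]' --squeeze 40

```text
clock: 18.5
position: [605.5, 241.9, 38.9]
eef_rot: [-179.9, -0.1, -5.5]
contact_force: [0.3, 0.1, 5.5]
finger_gap: 42.7
```

```bash
python3 - <<'E'
from h import *
done(.004,0,.245,0,0,0)
d=snap('wrist','w16'); s=arm.get_state(); print(getcmd()[0],s['position'],s['eef_rot'],s['finger_gap'],s['clock'],s['contact_force'])
print(row([604.7,241.6,110],-5.4),row([658.4,19,110],-8),row([658.4,19,30],-8))
E
```

```text
[604.73330667 241.47294658  37.504     ] [605.4857767  241.93485362  38.89131166] [-1.79949324e+02 -1.11521500e-01 -5.53415776e+00] 42.49776530607858 18.55 [-0.23616535 -0.71035172  5.88615658]
[-0.    -0.    -0.242 -0.    -0.    -0.003] [ 0.25   0.721 -0.242 -0.    -0.     0.055] [ 0.25   0.721  0.025 -0.    -0.     0.055]
```

View pics/w16.png

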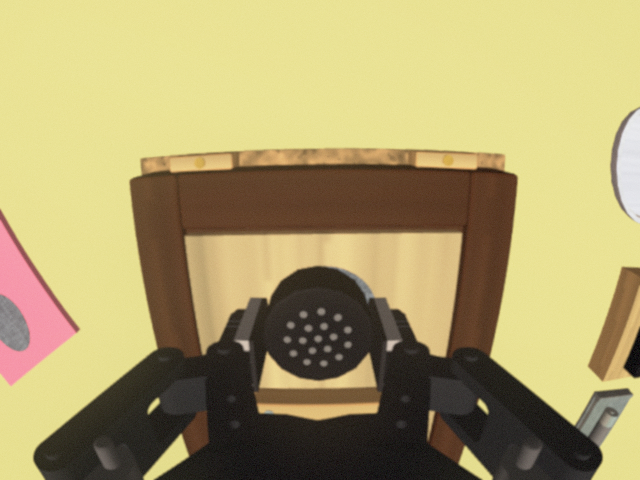

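Request:
servo_tool --commands '[[[0, 0, -0.01, 0, 0, 0, 1], [0, 0, -0.03, 0, 0, 0, 1], [0, 0, -0.08, 0, 0, 0, 1], [0, 0, -0.16, 0, 0, 0, 1], [0.02, 0.06, -0.23, 0, 0, 0, 1], [0.05, 0.15, -0.24, 0, 0, 0.05, 1], [0.1, 0.28, -0.24, 0, 0, 0.05, 1], [0.14, 0.41, -0.24, 0, 0, 0.05, 1], [0.18, 0.53, -0.24, 0, 0, 0.05, 1], [0.22, 0.64, -0.23, 0, 0, 0.05, 1], [0.25, 0.71, -0.19, 0, 0, 0.05, 1], [0.25, 0.721, -0.12, 0, 0, 0.05, 1], [0.25, 0.721, -0.05, 0, 0, 0.05, 1], [0.25, 0.721, 0.01, 0, 0, 0.05, 1], [0.25, 0.721, 0.025, 0, 0, 0.05, 1], [0.25, 0.721, 0.025, 0, 0, 0.05, 1], [0.25, 0.721, 0.025, 0, 0, 0.05, 1]]]'

```text
clock: 20.25
position: [659.5, 19.3, 31.5]
eef_rot: [-180.0, -0.1, -7.8]
contact_force: [-0.3, 0.5, -0.3]
finger_gap: 42.5
```

```bash
python3 - <<'E'
from h import *
done(.25,.721,.025,0,0,.05)
d=snap('wrist','w17'); s=arm.get_state(); print(getcmd()[0],s['position'],s['eef_rot'],s['finger_gap'],s['clock'],s['contact_force'])
E
```

```text
[658.52066221  18.94741909  30.004     ] [659.71048165  19.32186617  31.70655274] [-1.79960572e+02 -1.59468042e-01 -7.77516246e+00] 42.35423031802706 20.3 [ 0.84101863  0.16791983 -0.78682963]
```

View pics/w17.png

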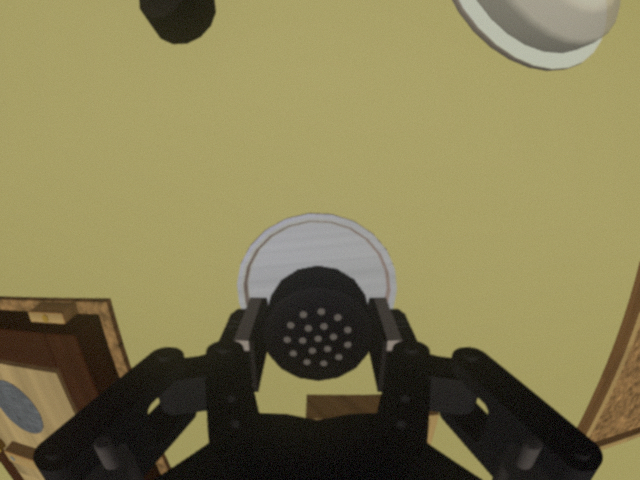

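Request:
servo_tool --commands '[[[0, 0, 0.03, 0, 0, 0, 1], [0, 0, 0.05, 0, 0, 0, 1], [0, 0, 0.06, 0, 0, 0, 1], [0, 0, 0.064, 0, 0, 0, 1], [0, 0, 0.064, 0, 0, 0, 1], [0, 0, 0.064, 0, 0, 0, 1], [0, 0, 0.065, 0, 0, 0, 1], [0, 0, 0.066, 0, 0, 0, 1], [0, 0, 0.067, 0, 0, 0, 1], [0, 0, 0.067, 0, 0, 0, 1]]]'

```text
clock: 21.3
position: [658.6, 18.9, 10.0]
eef_rot: [-180.0, -0.0, -7.8]
contact_force: [0.1, -0.6, 0.1]
finger_gap: 42.6
```

Request:
servo_tool --commands '[[[0, 0, 0.001, 0, 0, 0, 1], [0, 0, 0.002, 0, 0, 0, 1], [0, 0, 0.003, 0, 0, 0, 1], [0, 0, 0.004, 0, 0, 0, 1], [0, 0, 0.004, 0, 0, 0, 1]]]'

```text
clock: 21.8
position: [658.6, 19.0, 9.9]
eef_rot: [180.0, -0.0, -7.8]
contact_force: [-2.8, 0.7, 5.8]
finger_gap: 42.5
```

Contact; release and go up.

Request:
servo_tool --commands '[[[0, 0, -0.002, 0, 0, 0, -0.15], [0, 0, -0.002, 0, 0, 0, -0.3], [0, 0, -0.002, 0, 0, 0, -0.45], [0, 0, -0.03, 0, 0, 0, -0.5], [0, 0, -0.1, 0, 0, 0, -0.5], [0, 0, -0.2, 0, 0, 0, -0.5], [0, 0, -0.33, 0, 0, 0, -0.5], [0, 0, -0.33, 0, 0, 0, 0], [0, 0, -0.33, 0, 0, 0, 1]]]'

```text
clock: 22.7
position: [659.6, 19.2, 109.6]
eef_rot: [-180.0, -0.2, -7.8]
contact_force: [-0.2, -0.1, -0.4]
finger_gap: 35.9
```

```bash
python3 - <<'E'
from h import *
for z in (.067,.004,-.33): done(0,0,z,0,0,0)
d=snap('wrist','w18'); s=arm.get_state(); print(getcmd()[0],s['position'],s['eef_rot'],s['finger_gap'],s['clock'],s['contact_force'],s['qpos'])
E
```

```text
[658.52066221  18.94741909 107.704     ] [658.32671134  18.85379093 107.79519569] [ 1.79982688e+02 -2.64217147e-04 -7.78172569e+00] 28.415468412256253 22.75 [ 0.15072745  0.44034007 -0.66813135] [  13.54813549   38.23000637  -27.75108841   76.84960192   17.96568154
   69.23972713 -113.24727953]
```

View pics/w18.png

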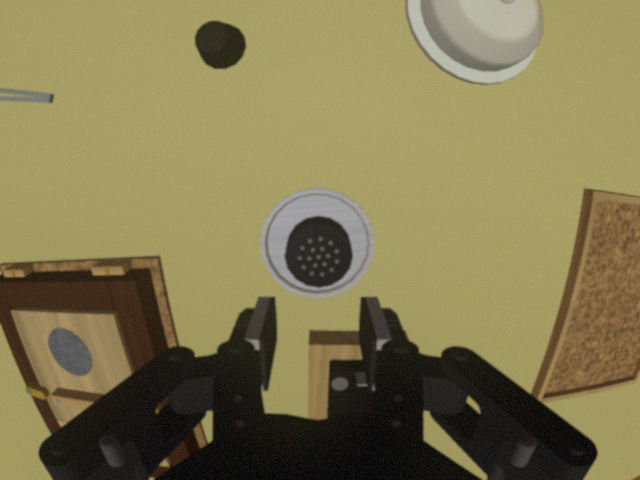

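```bash
cat >> h.py <<'E'
BC=np.array([555.2,242.8]);BY=-4.7
def b2w(x,y,z,c=BC,yaw=BY):
    a=np.radians(yaw);return [c[0]+x*np.cos(a)-y*np.sin(a),c[1]+x*np.sin(a)+y*np.cos(a),z]
E
python3 - <<'E'
from h import *
print(row(b2w(-28,54.5,110),37.2),b2w(-28,54.5,110))
E
```

```text
[-0.545 -0.869 -0.008  0.     0.    -1.   ] [np.float64(531.7598018894322), np.float64(299.41101582322415), 110]
```

Request:
servo_tool --commands '[[[-0.545, -0.87, -0.02, 0, 0, -1, 1], [-0.545, -0.87, -0.02, 0, 0, -1, 1], [-0.545, -0.87, -0.02, 0, 0, -1, 1], [-0.545, -0.87, -0.02, 0, 0, -1, 1], [-0.545, -0.87, -0.02, 0, 0, -1, 1], [-0.545, -0.87, -0.02, 0, 0, -1, 1], [-0.545, -0.87, -0.02, 0, 0, -1, 1], [-0.545, -0.87, -0.02, 0, 0, -1, 1], [-0.545, -0.87, -0.02, 0, 0, -1, 1]]]'

```text
clock: 23.65
position: [532.3, 297.5, 112.3]
eef_rot: [179.9, 0.2, 37.1]
contact_force: [0.6, 0.0, -0.2]
finger_gap: -0.1
```

```bash
python3 - <<'E'
from h import *
done(-.545,-.87,-.02,0,0,-1)
s=arm.get_state(); print(getcmd()[0],s['position'],s['eef_rot'],s['finger_gap'],s['clock'],s['qpos'])
print(row(b2w(-28,54.5,70),85.3))
E
```

```text
[531.8816524  299.68895715 113.704     ] [532.25281701 297.53685295 112.25285094] [1.79905955e+02 1.64196976e-01 3.71267288e+01] -0.1479908551860884 23.65 [  -4.78555446   35.68851754  -40.3745523    85.12237061   24.10666511
   68.23200001 -101.77874435]
[-1.000e-03  0.000e+00  1.460e-01 -0.000e+00  0.000e+00 -1.069e+00]
```

Request:
servo_tool --commands '[[[0, 0, 0.05, 0, 0, -1, 1], [0, 0, 0.1, 0, 0, -1, 1], [0, 0, 0.146, 0, 0, -1, 1], [0, 0, 0.146, 0, 0, -1, 1], [0, 0, 0.146, 0, 0, -1, 1], [0, 0, 0.146, 0, 0, -1, 1]]]'

```text
clock: 24.25
position: [533.5, 295.8, 68.4]
eef_rot: [-180.0, 0.2, 82.1]
contact_force: [-0.1, 0.8, -0.0]
finger_gap: -0.5
```

Request:
servo_tool --commands '[[[0, 0, 0, 0, 0, -0.069, 1], [0, 0, 0, 0, 0, -0.069, 1], [0, 0, 0, 0, 0, -0.069, 1]]]'

```text
clock: 24.55
position: [533.0, 297.3, 69.2]
eef_rot: [-180.0, 0.1, 85.1]
contact_force: [0.2, -0.5, 0.3]
finger_gap: 0.2
```

```bash
python3 - <<'E'
from h import *
done(0,0,.146,0,0,-1);done(0,0,0,0,0,-.069)
d=snap('wrist','w19');s=arm.get_state(); print(getcmd()[0],s['position'],s['eef_rot'],s['finger_gap'],s['clock'],s['qpos'])
print(row(b2w(-28,54.5,37),85.3))
E
```

```text
[531.8816524  299.68895715  69.904     ] [532.71096185 297.86850906  69.35349461] [-1.79993208e+02  7.67739458e-02  8.51152629e+01] 0.22893255430815138 24.6 [  0.43740921  41.92161122 -49.76615565  87.49844393  33.82453314
  66.5762681  -60.72735716]
[-0.001 -0.     0.11  -0.     0.     0.   ]
```

View pics/w19.png

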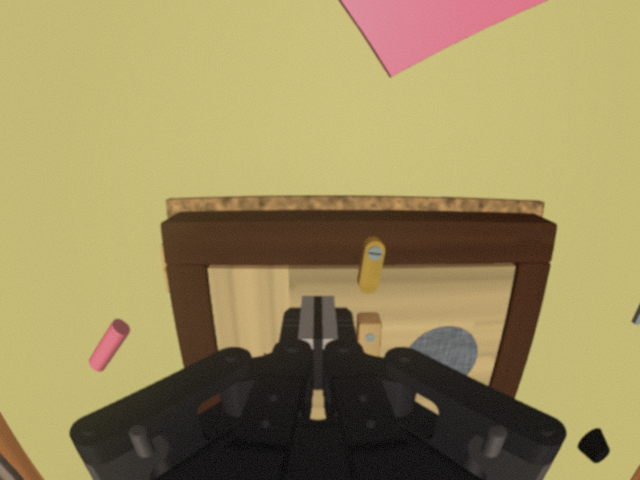

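Request:
servo_tool --commands '[[[0, 0, 0.06, 0, 0, 0, 1], [0, 0, 0.1, 0, 0, 0, 1], [0, 0, 0.11, 0, 0, 0, 1], [0, 0, 0.11, 0, 0, 0, 1], [0, 0, 0.11, 0, 0, 0, 1]]]'

```text
clock: 25.1
position: [532.1, 300.0, 37.3]
eef_rot: [180.0, -0.0, 85.3]
contact_force: [-0.0, 0.1, -0.5]
finger_gap: -0.0
```

```bash
python3 - <<'E'
from h import *
done(0,0,.11,0,0,0)
d=snap('wrist','w20');s=arm.get_state(); print(getcmd()[0],s['position'],s['eef_rot'],s['contact_force'],s['clock'])
crop('w20',200,180,460,400,3,'c8')
print(proj(d,b2w(0,72,42.5),True),proj(d,b2w(0,50,42.5),True))
p=s['position']; R=down(s['eef_rot'][2]); print([proj(d,p+R@np.array(v),True) for v in [(11,0,0),(-11,0,0),(11,7,0),(11,-7,0)]])
E
```

```text
[531.8816524  299.68895715  36.904     ] [532.21417307 300.12233697  37.52461393] [ 1.79952711e+02 -4.59376987e-02  8.53158174e+01] [ 0.0041932  -0.28848843  0.47305616] 25.15
(np.float64(386.3219402507074), np.float64(283.067888261944)) (np.float64(382.52827293032703), np.float64(329.8127232316922))
[(np.float64(318.4066715935234), np.float64(291.34106082095894)), (np.float64(318.32927381486365), np.float64(336.04188197648466)), (np.float64(335.05141863493367), np.float64(291.31626746844483)), (np.float64(301.7581795344072), np.float64(291.3038960385244))]
```

View pics/c8.png

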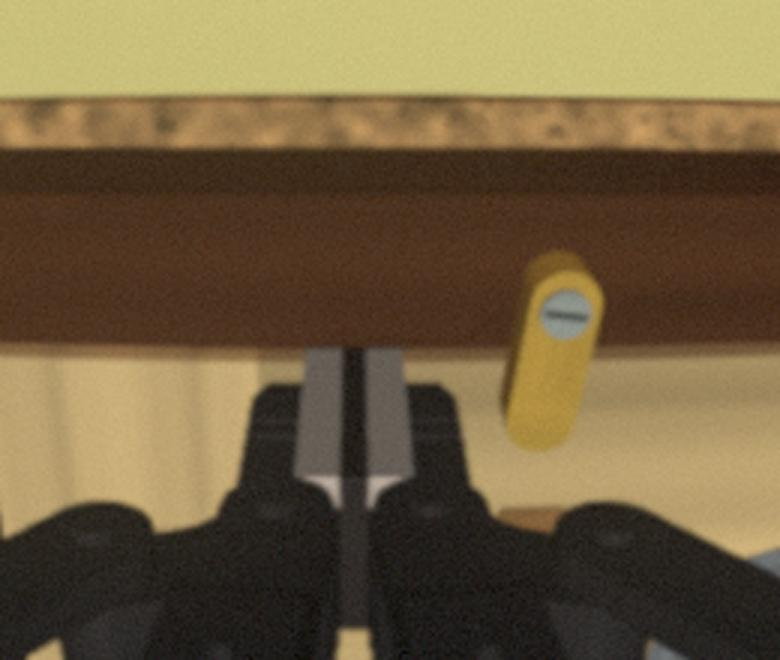

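Request:
servo_tool --commands '[[[0, 0.03, 0, 0, 0, 0, 1], [0, 0.05, 0, 0, 0, 0, 1], [0, 0.065, 0, 0, 0, 0, 1], [0, 0.08, 0, 0, 0, 0, 1], [0, 0.095, 0, 0, 0, 0, 1], [0, 0.11, 0, 0, 0, 0, 1], [0, 0.125, 0, 0, 0, 0, 1], [0, 0.137, 0, 0, 0, 0, 1], [0, 0.137, 0, 0, 0, 0, 1], [0, 0.137, 0, 0, 0, 0, 1]]]'

```text
clock: 26.15
position: [574.3, 295.8, 37.0]
eef_rot: [179.9, -0.0, 85.3]
contact_force: [0.8, -1.3, -0.8]
finger_gap: -0.1
```

```bash
python3 - <<'E'
from h import *
done(0,.137,0,0,0,0)
d=snap('wrist','w21');s=arm.get_state(); print(getcmd()[0],s['position'],s['eef_rot'],s['contact_force'],s['clock'])
crop('w21',200,180,460,400,3,'c8')
E
```

```text
[572.84462204 296.33558302  36.904     ] [574.13409279 295.84323035  37.0707801 ] [1.79882740e+02 5.21483152e-04 8.52620615e+01] [ 0.69983543 -2.42165529 -0.80569758] 26.2
```

View pics/c8.png

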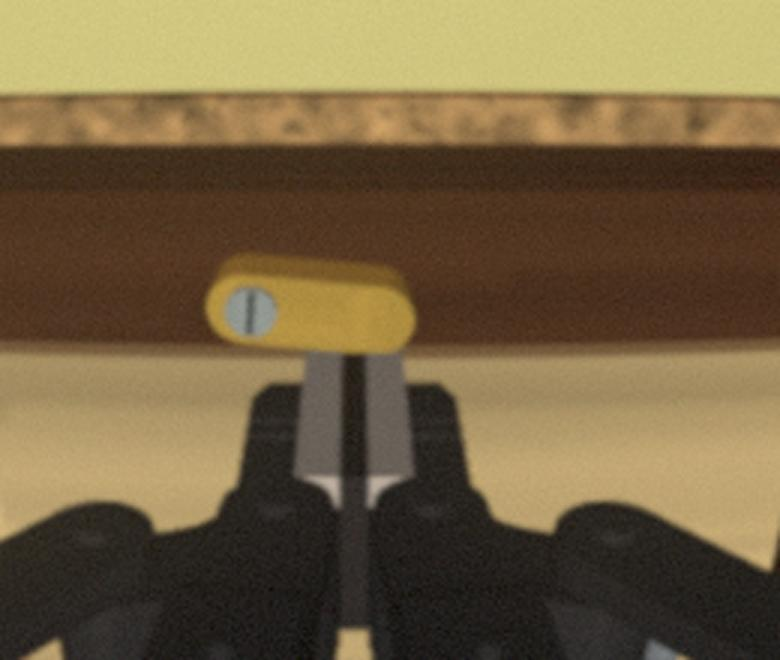

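```bash
python3 - <<'E'
from h import *
print(row(b2w(0,40,75),85.3),row(b2w(-28,-54.5,75),85.3),row(b2w(-28,-54.5,37),85.3))
E
```

```text
[-0.049 -0.044 -0.127 -0.     0.     0.   ] [-0.364 -0.137 -0.127 -0.     0.     0.   ] [-0.364 -0.137 -0.    -0.     0.     0.   ]
```

Request:
servo_tool --commands '[[[-0.003, 0, -0.05, 0, 0, 0, 1], [-0.01, 0, -0.127, 0, 0, 0, 1], [-0.1, -0.05, -0.127, 0, 0, 0, 1], [-0.22, -0.1, -0.127, 0, 0, 0, 1], [-0.32, -0.137, -0.127, 0, 0, 0, 1], [-0.364, -0.137, -0.127, 0, 0, 0, 1], [-0.364, -0.137, -0.1, 0, 0, 0, 1], [-0.364, -0.137, -0.05, 0, 0, 0, 1], [-0.364, -0.137, 0, 0, 0, 0, 1], [-0.364, -0.137, 0, 0, 0, 0, 1], [-0.364, -0.137, 0, 0, 0, 0, 1], [-0.364, -0.137, 0, 0, 0, 0, 1]]]'

```text
clock: 27.4
position: [522.4, 191.8, 36.2]
eef_rot: [-179.9, -0.0, 85.4]
contact_force: [-1.0, -0.5, -0.9]
finger_gap: 0.3
```

Request:
servo_tool --commands '[[[0, 0.03, 0, 0, 0, 0, 1], [0, 0.05, 0, 0, 0, 0, 1], [0, 0.065, 0, 0, 0, 0, 1], [0, 0.08, 0, 0, 0, 0, 1], [0, 0.095, 0, 0, 0, 0, 1], [0, 0.11, 0, 0, 0, 0, 1], [0, 0.125, 0, 0, 0, 0, 1], [0, 0.137, 0, 0, 0, 0, 1], [0, 0.137, 0, 0, 0, 0, 1], [0, 0.137, 0, 0, 0, 0, 1]]]'

```text
clock: 28.4
position: [565.4, 187.0, 37.2]
eef_rot: [179.9, -0.0, 85.3]
contact_force: [0.3, 1.3, 0.4]
finger_gap: 0.5
```

```bash
python3 - <<'E'
from h import *
done(-.364,-.137,0,0,0,0);done(0,.137,0,0,0,0)
d=snap('side','s22');s=arm.get_state(); print(getcmd()[0],s['position'],s['eef_rot'],s['contact_force'],s['clock'])
snap('scene','sc22')
crop('sc22',330,180,450,290,6,'c8')
crop('s22',170,220,330,350,5,'c9')
print(row(b2w(14,-30,120),85.3))
E
```

```text
[563.93492726 187.49966368  36.904     ] [565.14266521 187.01851348  37.21904812] [1.79876082e+02 2.55544561e-03 8.52752708e+01] [ 0.94266258  0.53241375 -0.30852478] 28.45
[ 0.081  0.003 -0.277 -0.     0.     0.   ]
```

View pics/c8.png

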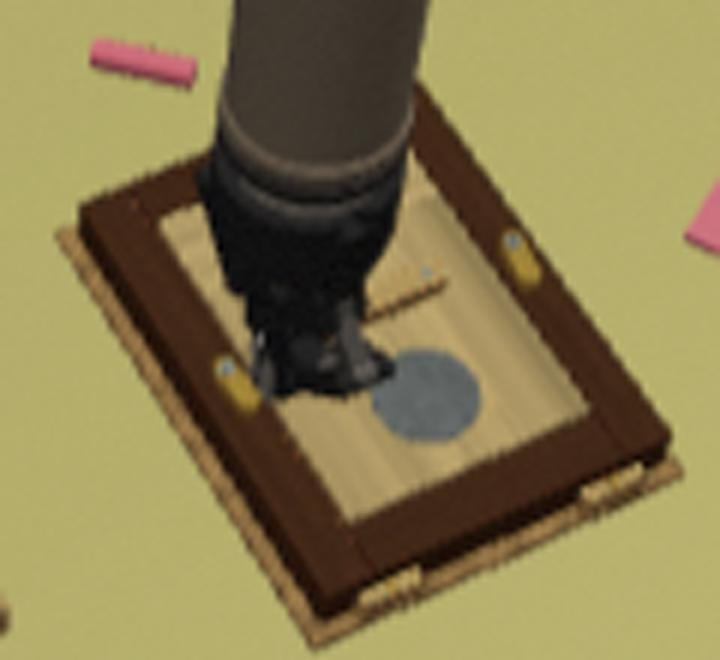

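View pics/c9.png

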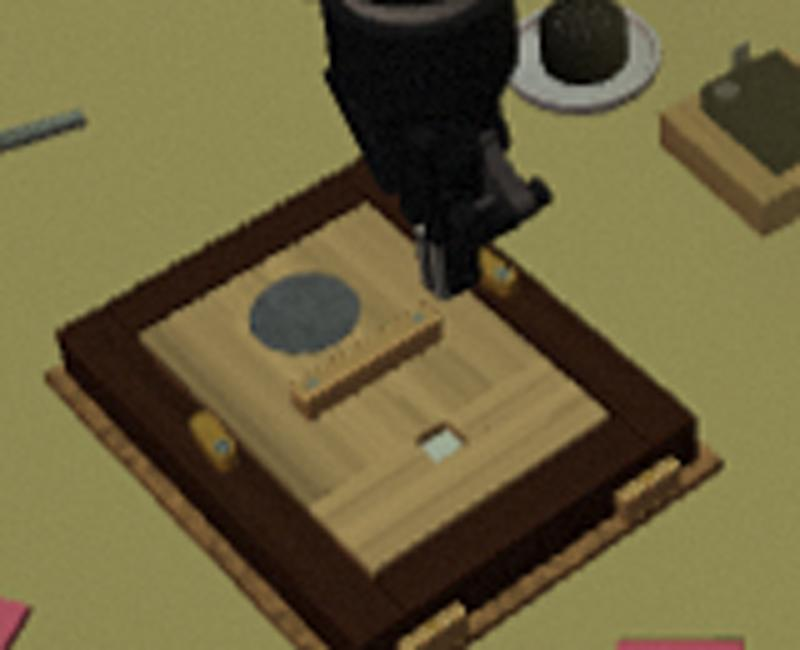

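```bash
python3 - <<'E'
from h import *
print(row(b2w(0,-62,140),85.3))
E
```

```text
[-0.025 -0.044 -0.344 -0.     0.     0.   ]
```

Request:
servo_tool --commands '[[[0.005, 0, -0.03, 0, 0, 0, 1], [0.005, 0, -0.1, 0, 0, 0, 1], [0, -0.04, -0.22, 0, 0, 0, 1], [-0.02, -0.043, -0.343, 0, 0, 0, 1], [-0.025, -0.043, -0.343, 0, 0, 0, 0.5], [-0.025, -0.043, -0.343, 0, 0, 0, 0.2], [-0.025, -0.043, -0.343, 0, 0, 0, 0.2]]]'

```text
clock: 29.2
position: [549.9, 180.1, 139.1]
eef_rot: [-179.9, 0.1, 85.3]
contact_force: [1.0, 0.2, 0.1]
finger_gap: 34.0
```

```bash
python3 - <<'E'
from h import *
done(-.025,-.043,-.343,0,0,0)
d=snap('wrist','w23');s=arm.get_state(); print(getcmd()[0],s['position'],s['eef_rot'],s['contact_force'],s['clock'],s['finger_gap'])
E
```

```text
[550.4660072  181.07718811 139.804     ] [549.69455511 180.26421062 138.61996448] [-1.79878953e+02  9.67137272e-02  8.53101426e+01] [-0.32439879 -0.4103344   0.27305838] 29.25 34.17115855551064
```

View pics/w23.png

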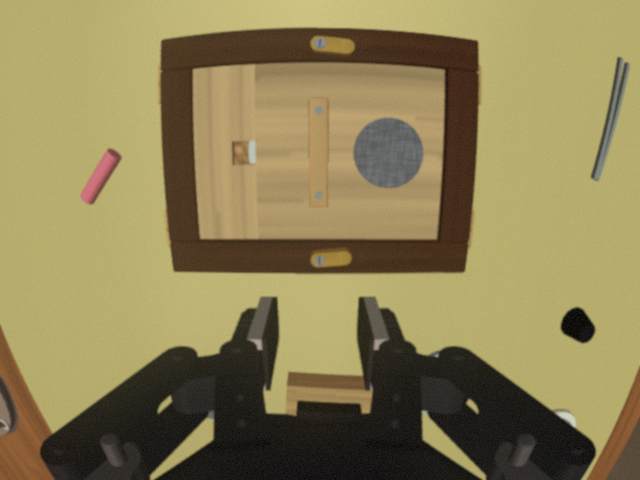

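```bash
python3 - <<'E'
from h import *
crop('w23',290,25,370,275,3,'c8'); crop('w23',280,80,360,225,4,'c8')
E
```

```text
(no output)
```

View pics/c8.png

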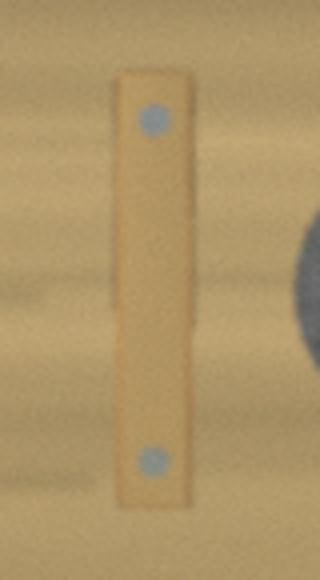

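```bash
python3 - <<'E'
from h import *
d=load('w23')
P=lambda pts,z:np.array([w(d,280+(u+.5)/4-.5,80+(v+.5)/4-.5,z,True)[:2] for u,v in pts])
A=P([(154,120),(153,461)],48);print(A,A.mean(0),np.degrees(np.arctan2(*(A[0]-A[1])[::-1])))
A=P([(117,72),(191,72),(190,507),(118,507)],48);print(A,A.mean(0))
# button angles
for n,a,b in [('a',(320,44),(354,45)),('b',(320,260),(351,257))]:
    p=w(d,*a,42.5,True);q=w(d,*b,42.5,True);print(n,p,q,np.degrees(np.arctan2(q[1]-p[1],q[0]-p[0])),np.hypot(*(q-p)[:2]))
print(row([555.2,242.6,60],85.3))
E
```

```text
[[557.2028766  270.14583374]
 [552.66046525 216.34204328]] [554.93167092 243.24393851] 85.17421956633726
[[552.15083789 278.18945448]
 [563.49218128 277.26592588]
 [557.95824918 208.40851529]
 [546.46707874 209.34147673]] [555.01708677 243.3013431 ]
a [561.92946514 313.52289133  42.5       ] [583.32366183 311.49583806  42.5       ] -5.412491953916256 21.490011570492303
b [550.37868264 170.49057029  42.5       ] [571.66916603 170.92205429  42.5       ] 1.1610270891704382 21.294855287631986
[ 0.206 -0.001  0.266 -0.     0.     0.   ]
```

```bash
python3 - <<'E'
from h import *
print(row([555,243.3,36],85.3),row([555,243.3,70],85.3))
E
```

```text
[ 0.208 -0.002  0.346 -0.     0.     0.   ] [ 0.208 -0.002  0.233 -0.     0.     0.   ]
```

Request:
servo_tool --commands '[[[0.1, 0, 0.1, 0, 0, 0, 0.2], [0.18, -0.002, 0.2, 0, 0, 0, 0.2], [0.208, -0.002, 0.25, 0, 0, 0, 0.2], [0.208, -0.002, 0.3, 0, 0, 0, 0.2], [0.208, -0.002, 0.33, 0, 0, 0, 0.2], [0.208, -0.002, 0.346, 0, 0, 0, 0.2], [0.208, -0.002, 0.346, 0, 0, 0, 0.2], [0.208, -0.002, 0.346, 0, 0, 0, 0.2], [0.208, -0.002, 0.346, 0, 0, 0, 0.2]]]' --squeeze 60

```text
clock: 30.15
position: [555.7, 243.2, 37.0]
eef_rot: [179.9, -0.0, 85.3]
contact_force: [0.5, 0.6, 0.2]
finger_gap: 34.0
```

```bash
python3 - <<'E'
from h import *
done(.208,-.002,.346,0,0,0)
d=snap('wrist','w24');s=arm.get_state(); print(getcmd()[0],s['position'],s['eef_rot'],s['contact_force'],s['clock'],s['finger_gap'])
E
```

```text
[554.9592618  243.31809638  36.004     ] [555.60760788 243.32881193  36.96774055] [ 1.79909035e+02 -3.79026548e-02  8.52885431e+01] [ 0.4066988   0.09022555 -0.02180181] 30.2 34.326078173314556
```

View pics/w24.png

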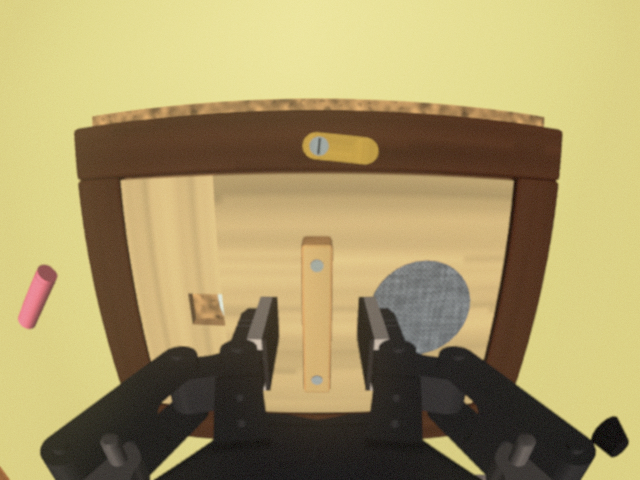

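Request:
servo_tool --commands '[[[0, 0, 0, 0, 0, 0, 0.4], [0, 0, 0, 0, 0, 0, 0.6], [0, 0, 0, 0, 0, 0, 0.8], [0, 0, 0, 0, 0, 0, 1], [0, 0, 0, 0, 0, 0, 1], [0, 0, 0, 0, 0, 0, 1]]]'

```text
clock: 30.8
position: [555.2, 243.5, 36.5]
eef_rot: [180.0, -0.0, 85.3]
contact_force: [-0.9, -1.0, 4.0]
finger_gap: 10.1
```

Request:
servo_tool --commands '[[[0, 0, -0.005, 0, 0, 0, 1], [0, 0, -0.015, 0, 0, 0, 1], [0, 0, -0.03, 0, 0, 0, 1], [0, 0, -0.045, 0, 0, 0, 1], [0, 0, -0.06, 0, 0, 0, 1], [0, 0, -0.06, 0, 0, 0, 1]]]'

```text
clock: 31.4
position: [555.5, 243.8, 55.0]
eef_rot: [179.9, -0.1, 85.3]
contact_force: [-0.5, -0.2, -2.0]
finger_gap: 10.0
```

```bash
python3 - <<'E'
from h import *
done(0,0,-.06,0,0,0)
d=snap('wrist','w25');s=arm.get_state(); print(getcmd()[0],s['position'],s['eef_rot'],s['contact_force'],s['clock'],s['finger_gap'])
snap('side','s25');crop('s25',170,220,330,350,5,'c9')
E
```

```text
[554.9592618  243.31809638  54.004     ] [555.23110759 243.58576161  54.53167992] [ 1.79951724e+02 -3.25252078e-02  8.53193497e+01] [-0.06967391  0.37342115 -1.49966869] 31.45 10.352110349246983
```

View pics/w25.png

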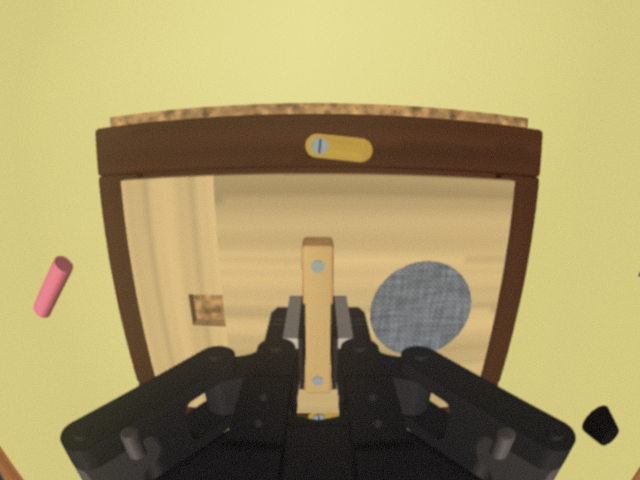

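View pics/c9.png

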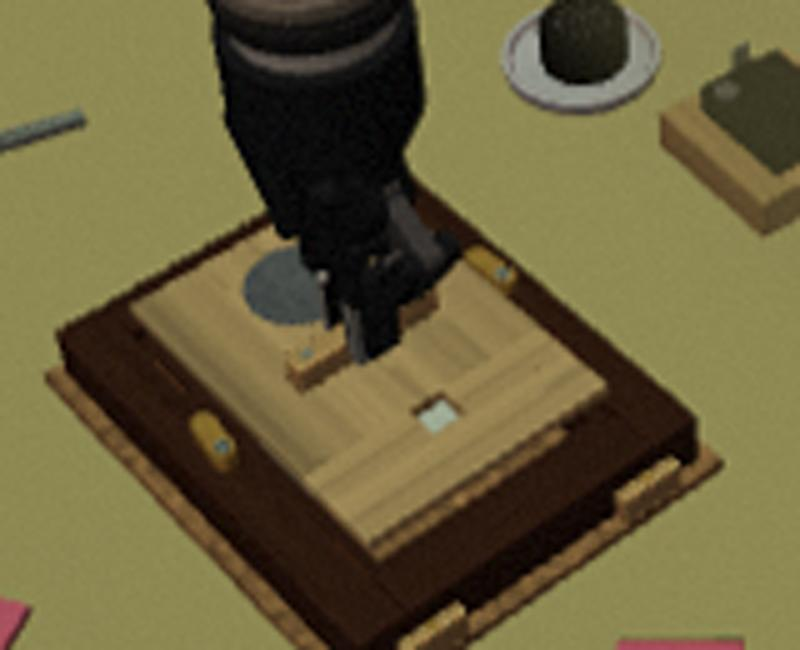

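```bash
python3 - <<'E'
from h import *
print(row([555,243.3,150],85.3),row([560,0,150],83),row([561,-266,150],80.7))
E
```

```text
[-0.    0.   -0.32 -0.    0.    0.  ] [-0.807  0.083 -0.32  -0.     0.     0.052] [-1.69   0.159 -0.32  -0.     0.     0.103]
```

Request:
servo_tool --commands '[[[0, 0, -0.03, 0, 0, 0, 1], [0, 0, -0.1, 0, 0, 0, 1], [0, 0, -0.18, 0, 0, 0, 1], [0, 0, -0.26, 0, 0, 0, 1], [-0.03, 0, -0.31, 0, 0, 0, 1], [-0.09, 0.01, -0.32, 0, 0, 0, 1], [-0.18, 0.02, -0.32, 0, 0, 0.02, 1], [-0.28, 0.03, -0.32, 0, 0, 0.03, 1], [-0.38, 0.04, -0.32, 0, 0, 0.05, 1], [-0.48, 0.05, -0.32, 0, 0, 0.05, 1], [-0.58, 0.06, -0.32, 0, 0, 0.05, 1], [-0.68, 0.07, -0.32, 0, 0, 0.05, 1], [-0.78, 0.08, -0.32, 0, 0, 0.05, 1], [-0.88, 0.085, -0.32, 0, 0, 0.05, 1], [-0.96, 0.09, -0.32, 0, 0, 0.05, 1], [-1, 0.095, -0.32, 0, 0, 0.05, 1], [-1, 0.095, -0.32, 0, 0, 0.05, 1]]]'

```text
clock: 33.2
position: [558.6, -61.0, 149.6]
eef_rot: [-180.0, 0.1, 82.8]
contact_force: [0.1, 0.3, -1.8]
finger_gap: 10.4
```

```bash
python3 - <<'E'
from h import *
done(-1,.095,-.32,0,0,.05)
d=snap('wrist','w26');s=arm.get_state(); print(getcmd()[0],s['position'],s['eef_rot'],s['contact_force'],s['clock'],s['finger_gap'],s['qpos'])
print(row([561,-266,150],80.7))
E
```

```text
[558.88705728 -58.00701446 150.004     ] [558.6279651  -58.27808843 149.89654221] [-1.79973310e+02 -3.32353162e-02  8.29849510e+01] [-0.84960705  0.35476122 -0.87761765] 33.25 10.047644640436332 [ 41.03418304  32.3943522  -54.19326556  90.44015084  27.25222953
  71.35243456 -24.83228853]
[-0.687  0.091  0.    -0.     0.     0.053]
```

View pics/w26.png

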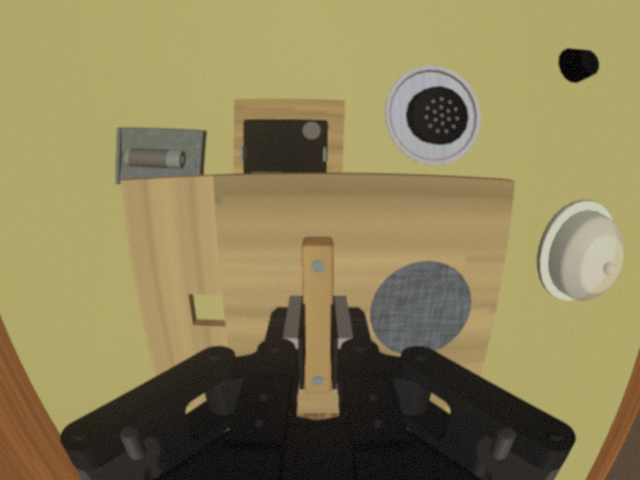

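Request:
servo_tool --commands '[[[-0.04, 0, 0, 0, 0, 0, 1], [-0.11, 0.01, 0, 0, 0, 0.02, 1], [-0.2, 0.02, 0, 0, 0, 0.05, 1], [-0.3, 0.04, 0, 0, 0, 0.05, 1], [-0.4, 0.05, 0.03, 0, 0, 0.053, 1], [-0.5, 0.07, 0.08, 0, 0, 0.053, 1], [-0.59, 0.08, 0.13, 0, 0, 0.053, 1], [-0.66, 0.091, 0.18, 0, 0, 0.053, 1], [-0.687, 0.091, 0.22, 0, 0, 0.053, 1], [-0.687, 0.091, 0.233, 0, 0, 0.053, 1], [-0.687, 0.091, 0.233, 0, 0, 0.053, 1], [-0.687, 0.091, 0.233, 0, 0, 0.053, 1]]]'

```text
clock: 34.45
position: [562.2, -263.3, 81.0]
eef_rot: [179.9, -0.1, 80.9]
contact_force: [-0.5, 0.3, -1.1]
finger_gap: 10.4
```

```bash
python3 - <<'E'
from h import *
done(-.687,.091,.233,0,0,.053)
d=snap('wrist','w27');s=arm.get_state(); print(getcmd()[0],s['position'],s['eef_rot'],s['contact_force'],s['clock'],s['finger_gap'])
snap('scene','sc27');crop('sc27',150,260,290,400,4,'c8');snap('side','s27');crop('s27',320,140,480,250,5,'c9')
E
```

```text
[ 561.12028052 -265.89523614   80.104     ] [ 562.28559925 -263.56882833   81.25627521] [ 1.79895886e+02 -4.90134089e-02  8.08854488e+01] [ 0.15477349  1.02736477 -1.6331432 ] 34.5 9.977166199879045
```

View pics/w27.png

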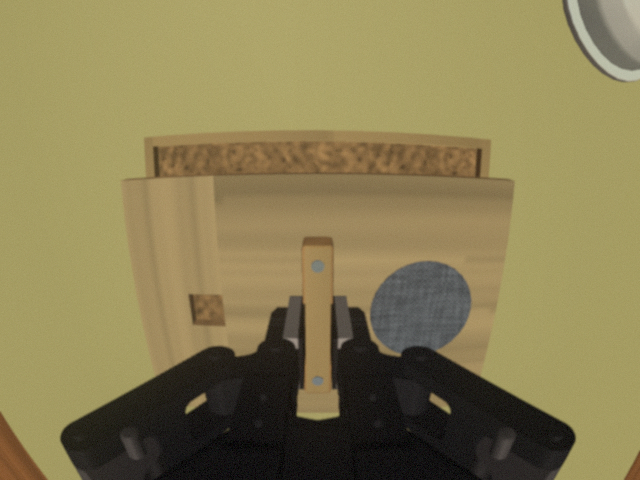

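View pics/c8.png

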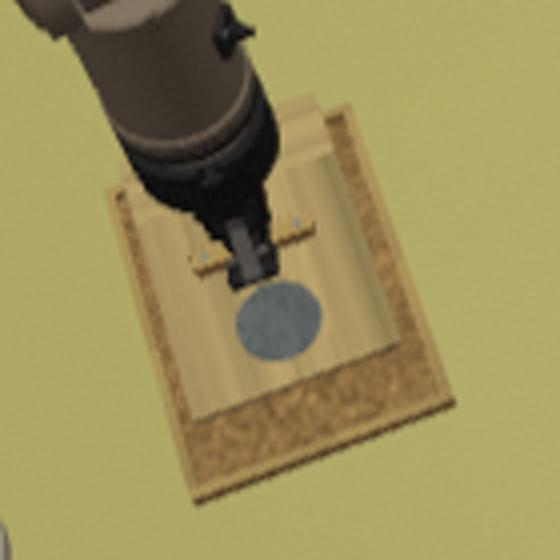

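View pics/c9.png

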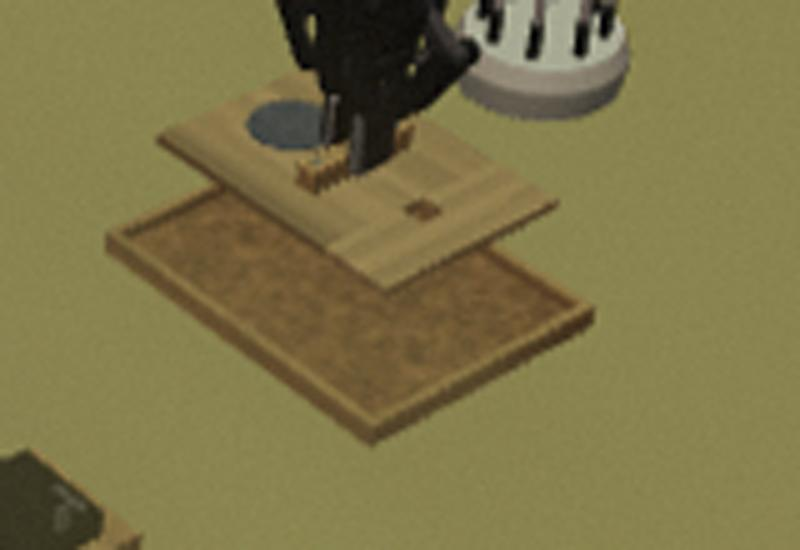

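```bash
python3 - <<'E'
from h import *
d=load('w27')
a=w(d,145,139,14,True);b=w(d,490,141,14,True);print(a,b,np.hypot(*(a-b)[:2]),np.degrees(np.arctan2(*(b-a)[[1,0]])))
m=(a+b)[:2]/2; t=np.radians(-9.3); print('centre',m-79*np.array([-np.sin(t),np.cos(t)]))
print(row([561.5,-265.5,22],80.8))
E
```

```text
[ 472.16809795 -170.87676061   14.        ] [ 675.9891171  -204.66673147   14.        ] 206.60292829585637 -9.41302878488131
centre [ 561.31190566 -265.73334763]
[ 0.002  0.001  0.194 -0.     0.    -0.003]
```

Consistent (561.3, −265.7). Lower: floor contact expected at TCP ≈ 14.5.

Request:
servo_tool --commands '[[[0, 0, 0.03, 0, 0, 0, 1], [0, 0, 0.08, 0, 0, 0, 1], [0, 0, 0.13, 0, 0, 0, 1], [0, 0, 0.17, 0, 0, 0, 1], [0, 0, 0.195, 0, 0, 0, 1], [0, 0, 0.205, 0, 0, 0, 1], [0, 0, 0.21, 0, 0, 0, 1], [0, 0, 0.21, 0, 0, 0, 1], [0, 0, 0.21, 0, 0, 0, 1], [0, 0, 0.21, 0, 0, 0, 1]]]'

```text
clock: 35.6
position: [561.6, -266.0, 17.7]
eef_rot: [179.9, 0.0, 80.7]
contact_force: [-0.2, 0.1, -0.7]
finger_gap: 9.9
```

Request:
servo_tool --commands '[[[0, 0, 0.003, 0, 0, 0, 1], [0, 0, 0.006, 0, 0, 0, 1], [0, 0, 0.008, 0, 0, 0, 1], [0, 0, 0.009, 0, 0, 0, 1], [0, 0, 0.009, 0, 0, 0, 1], [0, 0, 0.009, 0, 0, 0, 1]]]'

```text
clock: 36.2
position: [561.1, -265.9, 14.5]
eef_rot: [-180.0, 0.0, 80.7]
contact_force: [-0.6, 0.5, -0.5]
finger_gap: 10.1
```

Request:
servo_tool --commands '[[[0, 0, 0.001, 0, 0, 0, 1], [0, 0, 0.002, 0, 0, 0, 1], [0, 0, 0.003, 0, 0, 0, 1], [0, 0, 0.004, 0, 0, 0, 1], [0, 0, 0.004, 0, 0, 0, 1]]]'

```text
clock: 36.7
position: [561.1, -265.9, 14.4]
eef_rot: [-180.0, 0.0, 80.7]
contact_force: [-3.0, 0.9, 7.8]
finger_gap: 10.3
```

```bash
python3 - <<'E'
from h import *
for z in (.21,.009,.004): done(0,0,z,0,0,0)
d=snap('wrist','w28');s=arm.get_state(); print(getcmd()[0],s['position'],s['eef_rot'],s['contact_force'],s['clock'],s['finger_gap'])
E
```

```text
[ 561.12028052 -265.89523614   13.204     ] [ 561.06459847 -265.95219063   14.44665652] [-1.79993660e+02  4.38963680e-02  8.06802175e+01] [-3.78570137  0.86562259  7.12684819] 36.75 9.94382251639686
```

View pics/w28.png

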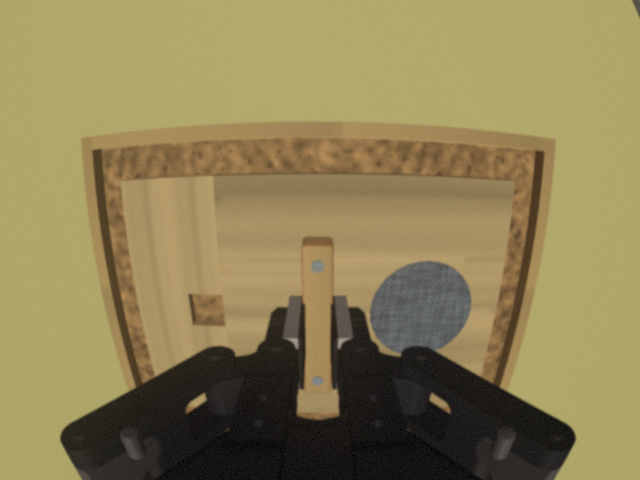

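On the floor, centred. Release and retreat up.

Request:
servo_tool --commands '[[[0, 0, -0.003, 0, 0, 0, 0.6], [0, 0, -0.003, 0, 0, 0, 0.4], [0, 0, -0.003, 0, 0, 0, 0.2], [0, 0, -0.01, 0, 0, 0, 0.1], [0, 0, -0.05, 0, 0, 0, 0], [0, 0, -0.12, 0, 0, 0, 0], [0, 0, -0.25, 0, 0, 0, 0], [-0.1, 0, -0.4, 0, 0, 0, 0], [-0.25, 0, -0.5, 0, 0, 0, 0], [-0.25, 0, -0.6, 0, 0, 0, 0], [-0.25, 0, -0.6, 0, 0, 0, 0], [-0.25, 0, -0.6, 0, 0, 0, 0], [-0.25, 0, -0.6, 0, 0, 0, 0]]]'

```text
clock: 38.05
position: [548.7, -338.6, 192.5]
eef_rot: [-179.9, -0.0, 80.8]
contact_force: [0.8, -0.2, 0.4]
finger_gap: 42.8
```

```bash
python3 - <<'E'
from h import *
for n in ('wrist','scene','side'): snap(n,n+'29')
s=arm.get_state();print(s['position'],s['contact_force'],s['clock'])
crop('scene29',150,170,450,395,2.6,'c8')
crop('side29',170,150,470,360,2.6,'c9')
E
```

```text
[ 548.47947777 -338.80593858  191.84492903] [-0.00749058 -0.29408623 -0.31289155] 38.2
```

View pics/wrist29.png

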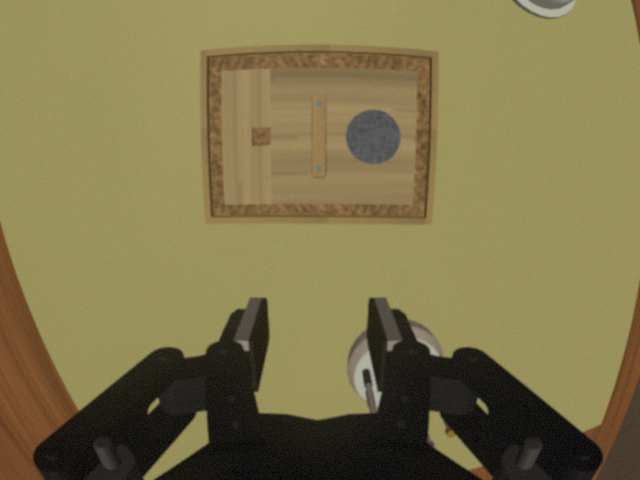

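View pics/c8.png

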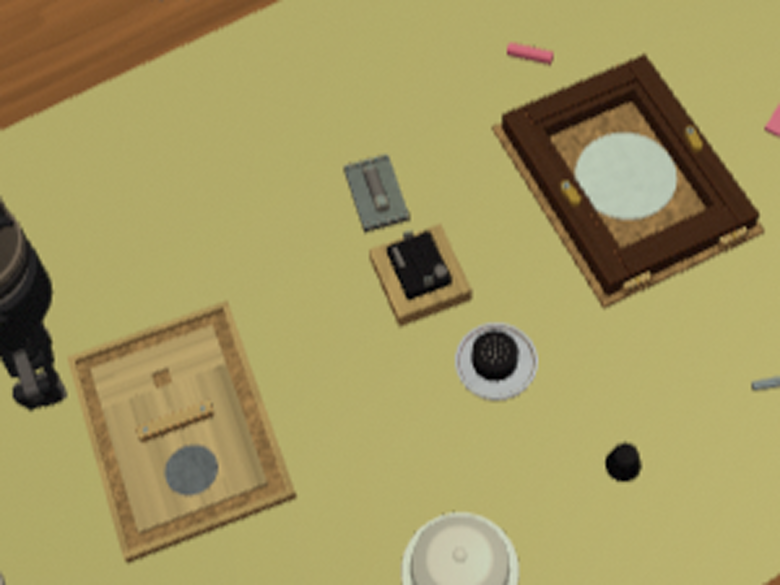

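View pics/c9.png

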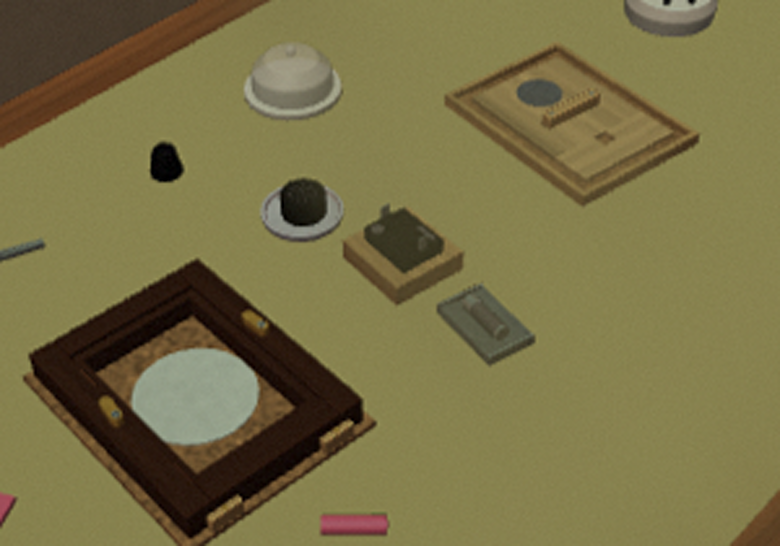

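```bash
python3 -c "
from cell import arm
print(arm.close_job())"
```

```text
the job is handed in; nothing more can be done
None
```

The clock is stripped in the order you asked for, and I handed the job in at about 38 s of the 125 s allowed.

- **Parts placed:** The battery lies lengthwise in the groove of the rest. The movement sits flat on the stand with its shaft in the hole, and the sound unit is near the centre of the dish.
- **Buttons:** I measured them at about 89° (a) and 84° (b). Both lie over the rails, past the 73° (1.27 rad) needed.
- **Backboard:** It lies flat and centred in the tray, batten side up.

**Last checks:** The final pictures from all three cameras show every part where it belongs, the pink look-alikes untouched and the gripper clear of everything. Each set-down ended in a measured contact of 6 to 8 N before I released.

**Disagreements:**
- The finger-opening reading was 1 to 2 mm under the true part widths on every grasp.
- The first scene-camera and side-camera estimates of the clock differed by about 12 mm. I used wrist-camera measurements instead, and those matched the given sizes within about 3 mm.

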